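# Lock back the sprung tension wheel of a tube rotator

### The arm

A 7-joint arm with a two-finger parallel gripper is mounted at the origin on the work surface. World frame = base frame: x ahead of the robot, y to its left, z up, the work surface at z = 0. Lengths are in m, angles in rad, forces in N, time in s.
With the tool pointing down it reaches from about 0.4 to 0.85 m from the base axis. Payload 4.5 kg.
Tool frame: the origin (TCP) lies on the front face of the gripper's body, between the roots of the fingers; the fingertips stand 64 mm ahead of it and the grasp point (between the pads) lies 45 mm ahead of it; z points along the fingers, y is the direction in which the jaws open and shut (so a half turn about z gives the same grasp; the last joint's range is limited). The gripper opens to 88 mm and grips with 3 to 60 N. Pads are 18 mm wide; open, the fingers measure 123 mm over their backs; the gripper's body (75 mm by 187 mm) begins 45 mm behind the grasp point.
Start: joints at [0.034, 0.689, -0.195, 1.565, 0.157, 0.902, -0.215], TCP at [0.625, 0, 0.303] pointing down, gripper open.
Joint ranges: [-3.01, 3.01], [-0.46, 2.08], [-1.47, 1.51], [0.13, 2.56], [-1, 4.14], [0.04, 2.09], [-2.66, 2.66]. Speed limits (rad/s): [2.57, 2.57, 3.14, 3.14, 3.14, 3.14, 3.14].

### API

Orientations are given as a 3x3 rotation matrix whose columns are the frame's x, y, z axes.
In Python, from workcell import ctrl gives the robot as it stands.
- The arm moves only by the tool carry_out, never from a script. Its argument "moves" is a list of rows, each a list of 3 entries, a list of its own where there are three numbers: the turn, a rotation vector about the tool's x, y, z scaled (see below), then the shift along the tool's x, y, z scaled (see below), then the finger opening in mm, from 0 to 88.1. A call has 1 to 8 rows; each row shifts and turns the commanded pose from where the row before left it, along the tool's axes as they then stand; what a row does not reach is not made up. The controller multiplies each number of a shift by 25 mm and each number of a turn by 360 degrees. A row lasts 1/10 s, in which the tool goes at most 50 mm and 8.59 degrees, less where a joint would pass 70% of its speed; a pose out of reach is approached as far as the arm can. A call with a number of a shift or a turn outside -1 to 1 is refused whole. A call with a gripper value outside its range is refused whole. The fingers move at their own pace and stop on an object; "squeeze" is the grip in N (left out, the last holds). Time passes only in rows, so rows that do not move let the fingers close. It gives the time, the measured TCP pose, the force and the opening at its end, in the units of the state.
- ctrl.read_state(): the state, without advancing time (a new reading comes with each control period).
- ctrl.read_camera(name): name is "scene" or "side" or "wrist"; returns the picture (384x512x3 uint8, blue, green, red); there is no depth.
- ctrl.calibration(name): a dict with "fx", "fy", "cx", "cy" (pixels), "dist_coeffs" ([k1, k2, p1, p2, k3] as OpenCV has them; the pictures are not rectified), "position" and "attitude" of the camera in the world; the wrist camera has in their place "tool_from_camera" (4x4, takes a point from camera to tool coordinates, whose origin is the TCP and whose axes are the flange's). Camera axes: x right, y up, looking along -z (the intrinsics and any distortion apply to the point x, -y, -z); pixel columns grow to the right and rows downward; lengths in m; the calibration is good to about 2 mm. A picture is of the moment at which its call begins: read the wrist's pose just before it. calibration takes no time and is no camera call.
- ctrl.job_done(): hands the job in, once; it reports no verdict.
Trained networks look in the newest picture that a camera, given by its name, has taken for a name from the list of things; names that differ only in an ending like _2 or _b are one class to them, and where a whole thing is asked for, a point or a joint stands for the part that bears it (a point fixed in the world has none). Each returns a list of dicts, best first, with "p" (0 to 1); they miss things now and then, are a little off and sometimes report something else, mostly with a low value. They report only what shows in the picture. A call takes as long as a camera call. They do not tell look-alikes from the thing itself.
- ctrl.masks_of(name, camera): "region" (384x512 bool, what is visible of it) and "pixel" ([column, row] in pixels, amid what is visible of it).
- ctrl.place_of(name, camera): "pixel" ([column, row] in pixels: a listed point, or the origin of a listed thing).
The state is a dict: "time_s": time; "joint_pos": joint angles; "joint_velocities": joint speeds; "joint_torque": joint torques, N m; "tcp_pos": TCP position; "tcp_rot": TCP orientation; "wrist_force": force on the tool from outside, world axes, zero at the start; "wrist_torque": the same for the moment, N m; "width": opening from 0.0 (shut) to 1.0 (fully open).
Only numpy, scipy, OpenCV 4.12 (cv2) and the standard library are available. Lean on these libraries where they do the work, as an engineer would, in place of code of your own. Each camera call takes 0.05 s, during which the arm holds its last target.

### The job

The tube rotator's cover is off so that its belt can be changed: lock its sprung tension wheel back. Take the steel locking pin from its parking block, put it down through the eye in the wheel's lug, swing the wheel round clockwise with the pin, feeling gently for the slot in the lock bar underneath, and push the pin fully home through lug and bar so that it holds the wheel when you let go. Never force the pin (the contact forces of wheel and unit on it, added up, stay below 45 N), never let the wheel snap back, and leave the other things on the bench alone.

Things in the scene. Friction and masses are not known exactly. Their poses are not given: they have to be found in the camera images.
- housing: Drive unit of a tube rotator: low white box fixed to the bench, flat deck 50 mm up. Origin at bench level, z up; spans x -75 to 105, y -120 to 120 mm. Two fixed pulleys (24 mm radius, 28 mm tall with shaft) at x 65, y +/-85. A dark steel lock bar, 36 wide, 170 long, flush with the deck, lies along y in a trough at x -46; clamped, immovable, flat but for one slot (see lock_mark).
- lock_mark (a point): Deck-level point at the start of the lock bar's setting range (unit x -46, y -20, z 50 mm). The bar was set by hand: the centre of its one slot (18 mm along the unit's x, 12 mm along its y, 16 mm deep) lies anywhere from 6 to 36 mm further along the unit's +y. Its true place is not measured; find it by feel with the pin in the eye.
- hub (a point): Point on the axle of the tension wheel (unit x +20, y 0 mm), at the height of the wheel disc's upper face (60 mm above the bench). The axle is vertical. When the wheel is locked its spring levers the pin against eye and slot with 10 to 17 N of contact force added up; pressing down with 10 to 12 N seats it.
- wheel (a joint): Angle of the tension wheel: 0 at rest on its stop, grows clockwise seen from above, at most 1.2 rad. A spring drives it back: torque 0.3 N m/rad x (angle + 0.5), so 2.3 N at the eye at rest, 4.5 to 6.6 N where it locks (friction in the eye adds to this). At 0.70 the eye is straight on the unit's -x side of the axle; the slot lies between about 0.48 and 0.95.
- eye (a point): Eye centre on the lug's upper face (60 mm above bench). The lug, 34 mm wide, 8 mm thick, stands out from the aluminium tension wheel (46 mm radius); its round 13 mm eye goes right through, 66 mm from the axle; its underside is 2 mm above deck and bar. The wheel also has a roller (17 mm radius, 18 mm above the disc) opposite the lug and a hub (13 mm radius, 19 mm above the disc).
- pin: Loose steel locking pin, 60 mm tall, about 90 g, upright in the parking block. Origin at its lower tip, z up. Shank 10 mm diameter, 24 mm long (edge bevelled 1 mm); collar 22 mm diameter, 4 mm; flat-sided grip from 28 to 60 mm, 28 mm along the pin's x, 16 mm along its y. Fully home the collar sits on the lug, tip 36 mm above the bench, 14 mm deep in the bar.
- stand: Grey plastic parking block 60 x 60 x 36 mm, fixed to the bench, origin under its centre. The pin stands in its central 13 mm hole with the collar on the block's top.
- bottle: Bystander: amber bottle, 64 mm diameter, 150 mm tall, origin under its centre.
- dish: Bystander: clear open culture dish, 90 mm diameter, 14 mm high, origin under its centre.
- tip_box: Bystander: yellow pipette tip box 85 x 120 mm, 59 mm high, origin under its centre.
Not all that is in view belongs to the job. What is shaped like the pin but purple is not meant.

How it is judged:
By the outcome, as a careful person would: the job done as asked, in the order asked, and still so for the second after the job is handed in, with the robot touching nothing.
It also fails if it takes over 72 s, if anything falls off the work surface, if the arm or the gripper's body presses on something with over 40 N, if the wrist force passes 120 N, or if a joint passes its speed limit or range.

## Working session

There is one attempt and no reset: what is moved stays moved. The work goes in short steps, Python scripts to look and compute and a tool call to move; the robot and the scene stay as the last step left them, time stands still between calls to the robot, and variables do not carry over. Pictures are saved under pics/ and viewed, and the job is handed in when it is done.

Besides the shell and the picture viewer there is one more tool, called as name(argument=value, ...) on one line, values as JSON. carry_out: Moves the arm, as the interface text tells. Shifts and turns lie within -1 to 1; 1 stands for 25 mm of shift or 360 degrees of turn. Its arguments: {"type":"object","properties":{"moves":{"type":"array"},"squeeze":{"type":"number"}},"required":["moves"]}

```bash
mkdir -p pics; ls; cat > h.py <<'E'
import numpy as np, cv2
from workcell import ctrl
np.set_printoptions(precision=4,suppress=True)
def cam(name,st=None):
    c=ctrl.calibration(name)
    K=np.array([[c['fx'],0,c['cx']],[0,c['fy'],c['cy']],[0,0,1]],float);d=np.array(c['dist_coeffs'],float)
    if 'tool_from_camera' in c:
        T=np.array(c['tool_from_camera']);R=np.array(st['tcp_rot'])@T[:3,:3];p=np.array(st['tcp_rot'])@T[:3,3]+np.array(st['tcp_pos'])
    else:
        p=np.array(c['position']);R=np.array(c['attitude'])
    return K,d,R,p
def ray(cm,px):
    K,d,R,p=cm
    u=cv2.undistortPoints(np.array([[px]],float),K,d)[0,0]
    return p,R@np.array([u[0],-u[1],-1])
def onz(cm,px,z):
    p,v=ray(cm,px); return p+v*(z-p[2])/v[2]
def proj(cm,P):
    K,d,R,p=cm
    P=np.atleast_2d(P); q=(P-p)@R
    q=q*np.array([1,-1,-1])
    return cv2.projectPoints(q,np.zeros(3),np.zeros(3),K,d)[0][:,0]
E
python3 - <<'E'
from h import *
for n in ['scene','side','wrist']:
    c=ctrl.calibration(n);print(n,c)
    st=ctrl.read_state()
    cv2.imwrite(f'pics/{n}0.png',ctrl.read_camera(n))
print(st)
E
```

```text
pics
scene {'fx': 425.91308203963933, 'fy': 425.91308203963933, 'cx': 257.0772793405416, 'cy': 187.8864099905098, 'dist_coeffs': array([0.0503, 0.    , 0.    , 0.    , 0.    ]), 'position': array([1.3554, 0.5335, 1.0105]), 'attitude': array([[-0.5579, -0.5923,  0.5812],
       [ 0.8298, -0.4055,  0.3833],
       [ 0.0087,  0.6962,  0.7178]])}
side {'fx': 355.4213785586291, 'fy': 355.4213785586291, 'cx': 252.0890931696014, 'cy': 193.33207178350244, 'dist_coeffs': array([-0.1004,  0.    ,  0.    ,  0.    ,  0.    ]), 'position': array([ 0.0141, -0.6471,  0.5683]), 'attitude': array([[ 0.7515,  0.3142, -0.5802],
       [-0.6597,  0.3637, -0.6576],
       [ 0.0044,  0.877 ,  0.4806]])}
wrist {'fx': 304.0308427886965, 'fy': 304.0308427886965, 'cx': 254.7812719403445, 'cy': 188.5721134597115, 'dist_coeffs': array([-0.0278,  0.    ,  0.    ,  0.    ,  0.    ]), 'tool_from_camera': array([[-0.001 ,  0.948 ,  0.3182,  0.084 ],
       [ 1.    ,  0.001 ,  0.0002, -0.0002],
       [-0.0001,  0.3182, -0.948 , -0.0818],
       [ 0.    ,  0.    ,  0.    ,  1.    ]])}
{'time_s': 0.1, 'joint_pos': array([ 0.0338,  0.6899, -0.1945,  1.5662,  0.1573,  0.9025, -0.2151]), 'joint_velocities': array([-0.0002, -0.0019,  0.0014, -0.0034,  0.0001, -0.0007,  0.0022]), 'joint_torque': array([ -0.0031, -52.8502,  -1.2714, -15.3837,  -0.0526,   0.002 ,
         0.0001]), 'tcp_pos': array([ 0.6246, -0.    ,  0.302 ]), 'tcp_rot': array([[-0.0001,  1.    , -0.0016],
       [ 1.    ,  0.0001, -0.0001],
       [-0.0001, -0.0016, -1.    ]]), 'wrist_force': array([-0.0432, -0.4929,  0.442 ]), 'wrist_torque': array([ 0.0331,  0.0465, -0.0486]), 'width': 0.9969211485101482}
```

View pics/scene0.png

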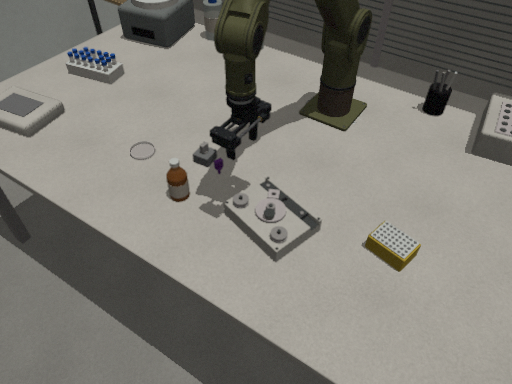

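View pics/side0.png

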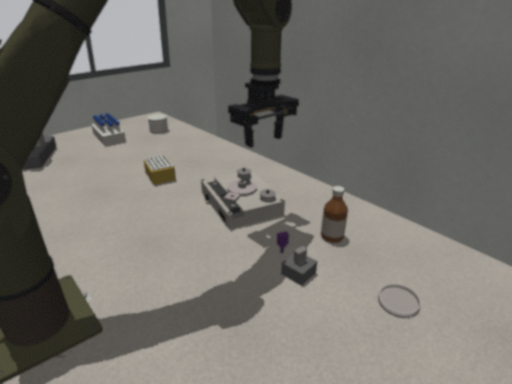

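View pics/wrist0.png

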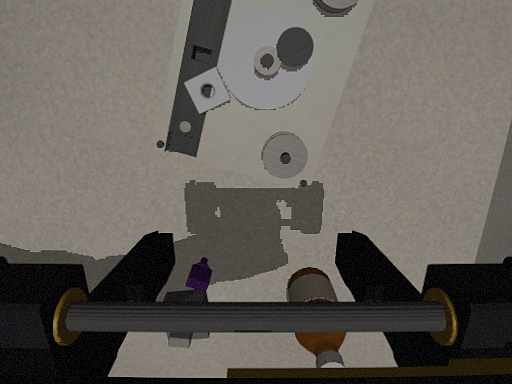

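```bash
python3 - <<'E'
from h import *
st=ctrl.read_state()
zs={'hub':.06,'eye':.06,'lock_mark':.05,'pin':.012,'housing':0,'stand':0,'tip_box':0,'bottle':0,'dish':0}
for n in ['scene','side']:
    cm=cam(n,st)
    for k,z in zs.items():
        if n=='side' and k in('tip_box','bottle','dish'):continue
        for r in ctrl.place_of(k,n)[:3]:
            print(n,k,r['p'],np.array(r['pixel']),onz(cm,r['pixel'],z))
print(ctrl.read_state()['time_s'])
E
```

```text
scene hub 0.83 [270.4 209.1] [0.6362 0.1075 0.06  ]
scene eye 0.93 [272.3 193.6] [0.5796 0.0782 0.06  ]
scene lock_mark 0.96 [280.7 194.9] [0.5614 0.0978 0.05  ]
scene lock_mark 0.57 [204.5 159. ] [ 0.5653 -0.2002  0.05  ]
scene pin 0.62 [218.3 172.8] [ 0.5619 -0.1473  0.012 ]
scene pin 0.49 [206.7 154.8] [ 0.5124 -0.2367  0.012 ]
scene housing 0.57 [274. 219.] [0.6187 0.1117 0.    ]
scene stand 0.84 [205.9 156.3] [ 0.5101 -0.2433  0.    ]
scene stand 0.48 [279.1 193.9] [0.5192 0.0685 0.    ]
scene tip_box 0.58 [387.9 252.1] [0.5381 0.4483 0.    ]
scene bottle 0.91 [180.2 193. ] [ 0.6978 -0.1996  0.    ]
scene dish 0.6 [140.8 152.6] [ 0.6259 -0.446   0.    ]
side hub 0.85 [239.4 186. ] [0.6292 0.1095 0.06  ]
side eye 0.88 [233.7 194.4] [0.5822 0.0791 0.06  ]
side lock_mark 0.75 [223.3 197.5] [0.5581 0.0987 0.05  ]
side pin 0.73 [298.1 269.8] [ 0.5207 -0.2378  0.012 ]
side pin 0.51 [279.  251.7] [ 0.5355 -0.1595  0.012 ]
side housing 0.63 [233.8 204.5] [0.6084 0.1132 0.    ]
side stand 0.79 [298.6 271. ] [ 0.5293 -0.2327  0.    ]
0.9
```

The wrist view shows the lug eye at (208,90), hub at (266,61), and a dark slot in the bar near (201,53). The pin stands in the grey block next to the purple look-alike.

```bash
python3 - <<'E'
from h import *
st=ctrl.read_state()
cm=cam('wrist',st)
for k,z in {'hub':.06,'eye':.06,'lock_mark':.05,'pin':.012,'housing':0,'stand':0,}.items():
        for r in ctrl.place_of(k,'wrist')[:3]:
            print(k,r['p'],np.array(r['pixel']),onz(cm,r['pixel'],z))
print('slot',onz(cm,(201,53),.05),onz(cm,(201,53),.036))
im=ctrl.read_camera('wrist')
cv2.imwrite('pics/w1.png',cv2.resize(im[0:200,130:400],None,fx=2.9,fy=2.9,interpolation=cv2.INTER_CUBIC))
E
```

```text
hub 0.83 [265.5  64.2] [0.6356 0.1055 0.06  ]
eye 0.57 [205.8  89.8] [0.575  0.0812 0.06  ]
eye 0.53 [190.3 308.2] [ 0.5404 -0.1896  0.06  ]
lock_mark 0.82 [197.9  66.6] [0.5664 0.104  0.05  ]
pin 0.93 [203.6 254.9] [ 0.5531 -0.1388  0.012 ]
housing 0.78 [247.6  62.5] [0.6165 0.1113 0.    ]
stand 0.93 [190.5 305.9] [ 0.5255 -0.2359  0.    ]
slot [0.5703 0.117  0.05  ] [0.568  0.1183 0.036 ]
```

View pics/w1.png

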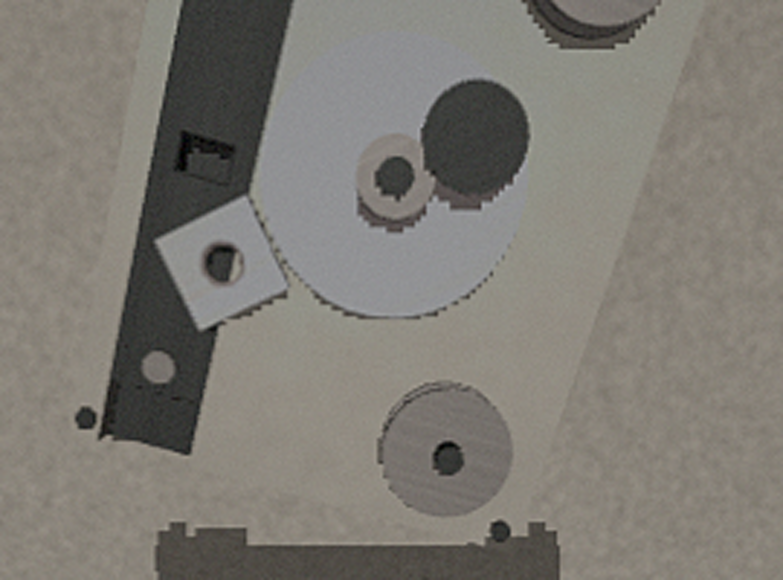

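carry_out(moves=[[[0,0,0],[-1,-0.5,0],88],[[0,0,0],[-1,-0.5,0],88],[[0,0,0],[-1,-0.5,0],88],[[0,0,0],[-1,-0.5,0],88],[[0,0,0],[-1,-0.5,0],88],[[0,0,0],[-1,-0.5,0],88],[[0,0,0],[0,-0.5,0],88],[[0,0,0],[0,0,0],88]])

```text
time_s: 2.05
tcp_pos: [0.5359, -0.1511, 0.3028]
tcp_rot: [[0.002, 1.0, -0.002], [1.0, -0.002, -0.0], [-0.0, -0.002, -1.0]]
wrist_force: [-0.1, 0.6, -0.1]
width: 0.996
```

```bash
python3 - <<'E'
from h import *
st=ctrl.read_state()
im=ctrl.read_camera('wrist');cv2.imwrite('pics/w2.png',im)
cm=cam('wrist',st)
for k,z in {'pin':.012,'stand':0,'lock_mark':.05,'hub':.06,'eye':.06}.items():
        for r in ctrl.place_of(k,'wrist')[:3]:
            print(k,r['p'],np.array(r['pixel']),onz(cm,r['pixel'],z))
E
```

```text
pin 0.94 [246.2 218.8] [ 0.5235 -0.235   0.012 ]
pin 0.92 [267.6 155.9] [ 0.5512 -0.1494  0.012 ]
stand 0.76 [245.7 216.5] [ 0.5224 -0.237   0.    ]
```

View pics/w2.png

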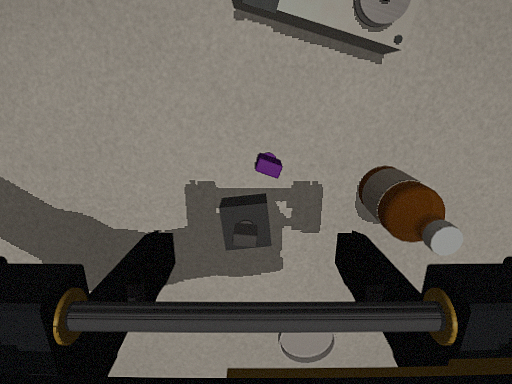

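```bash
python3 - <<'E'
from h import *
im=cv2.imread('pics/w2.png')
c=cv2.resize(im[180:270,200:310],None,fx=6,fy=6,interpolation=cv2.INTER_CUBIC)
c=np.clip(c.astype(float)*2.2,0,255).astype(np.uint8)
cv2.imwrite('pics/w2c.png',c)
E
```

```text
(no output)
```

View pics/w2c.png

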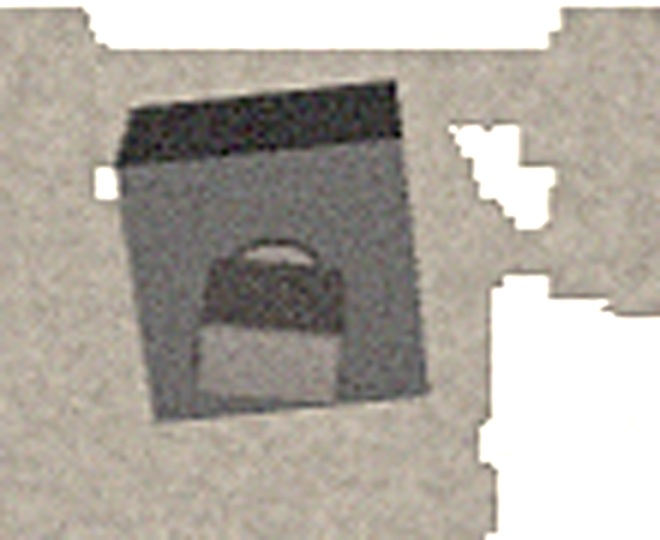

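```bash
python3 - <<'E'
from h import *
st=ctrl.read_state();cm=cam('wrist',st)
f=lambda p,z:onz(cm,(200+p[0]/6-.4,180+p[1]/6-.4),z)
P=np.array([f(p,.072) for p in [(203,325),(340,333),(335,402),(197,388)]])
S=np.array([f(p,.036) for p in [(118,163),(400,140),(428,392),(155,420)]])
print(P,P.mean(0));print(S,S.mean(0))
for Q in(P,S):
  d=Q[1]-Q[0]+Q[2]-Q[3];e=Q[0]-Q[3]+Q[1]-Q[2];print(np.linalg.norm(d)/2,np.linalg.norm(e)/2,np.degrees(np.arctan2(d[1],d[0])),np.degrees(np.arctan2(e[1],e[0]))-90)
E
```

```text
[[ 0.514  -0.2244  0.072 ]
 [ 0.54   -0.2261  0.072 ]
 [ 0.5391 -0.241   0.072 ]
 [ 0.5125 -0.2379  0.072 ]] [ 0.5264 -0.2324  0.072 ]
[[ 0.4945 -0.2058  0.036 ]
 [ 0.5525 -0.2007  0.036 ]
 [ 0.5592 -0.2588  0.036 ]
 [ 0.5003 -0.2656  0.036 ]] [ 0.5266 -0.2327  0.036 ]
0.026448532090641057 0.014225561522598854 -5.1182274258944895 -4.825048438945132
0.058755565634893446 0.05933090183529225 5.830171268717915 6.067245483105623
```

carry_out(moves=[[[0,0,0],[-0.814,-0.094,0],88],[[0,0,0],[-0.814,-0.094,0],88],[[0,0,0],[-0.814,-0.094,0],88],[[0,0,0],[-0.814,-0.094,0],88],[[0,0,0.0139],[0,0,0],88],[[0,0,0],[0,0,1],88],[[0,0,0],[0,0,1],88],[[0,0,0],[0,0,0],60]])

```text
time_s: 3.15
tcp_pos: [0.5269, -0.2304, 0.25]
tcp_rot: [[0.086, 0.996, -0.006], [0.996, -0.086, 0.002], [0.002, -0.006, -1.0]]
wrist_force: [-0.2, 0.5, 0.6]
width: 0.932
```

```bash
python3 - <<'E'
from h import *
st=ctrl.read_state();print(st['tcp_pos'],st['tcp_rot'])
im=ctrl.read_camera('wrist');cv2.imwrite('pics/w3.png',im)
cm=cam('wrist',st)
for r in ctrl.masks_of('pin','wrist')[:2]: print(r['p'],r['pixel'])
R=np.array(st['tcp_rot']);t=np.array(st['tcp_pos'])
print('pred',proj(cm,[[.5265,-.2325,.072],[.5265,-.2325,.04]]))
E
```

```text
[ 0.5269 -0.2304  0.25  ] [[ 0.0861  0.9963 -0.0056]
 [ 0.9963 -0.0861  0.0022]
 [ 0.0017 -0.0058 -1.    ]]
0.92 [255.3, 184.4]
0.82 [274.7, 90.7]
pred [[256.0756 187.6774]
 [256.1261 177.6379]]
```

View pics/w3.png

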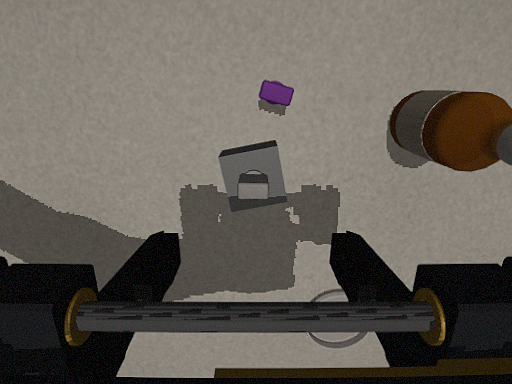

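```bash
python3 - <<'E'
from h import *
im=cv2.imread('pics/w3.png')
c=cv2.resize(im[130:220,210:300],None,fx=7,fy=7,interpolation=cv2.INTER_CUBIC)
cv2.imwrite('pics/w3c.png',np.clip(c.astype(float)*2,0,255).astype(np.uint8))
E
```

```text
(no output)
```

View pics/w3c.png

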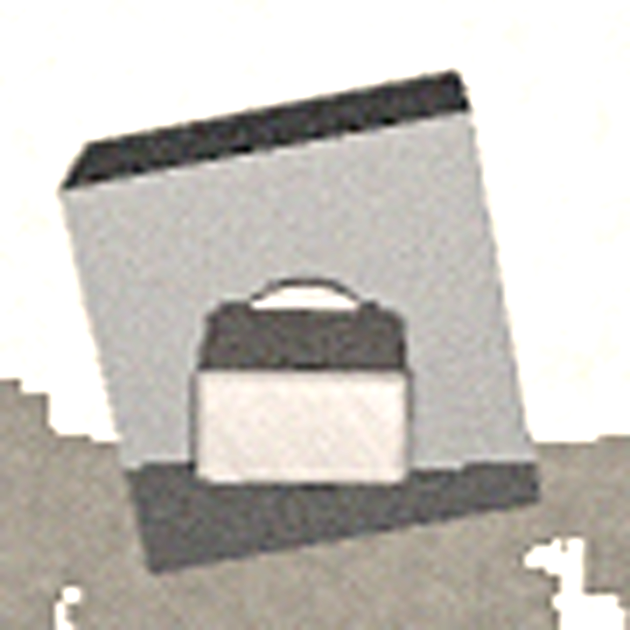

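```bash
python3 - <<'E'
from h import *
st=ctrl.read_state();cm=cam('wrist',st)
a=onz(cm,(252.7,190.4),.072);R=np.array(st['tcp_rot'])
g=np.array(st['tcp_pos']);print(a, 'in tool',R.T@(a-g))
g2=R.T@(np.array([*a[:2],.105-.045])-g);print(g2,g2/.025)
E
```

```text
[ 0.5258 -0.2367  0.072 ] in tool [-0.006  -0.0022  0.1808]
[-0.006  -0.0022  0.1928] [-0.2395 -0.0886  7.7138]
```

carry_out(moves=[[[0,0,0],[-0.16,-0.04,1],60],[[0,0,0],[0,0,1],60],[[0,0,0],[0,0,1],60],[[0,0,0],[0,0,1],60],[[0,0,0],[0,0,1],60],[[0,0,0],[0,0,0.4],60],[[0,0,0],[0,0,0.4],60],[[0,0,0],[0,0,0],60]])

```text
time_s: 4.05
tcp_pos: [0.5271, -0.2352, 0.1077]
tcp_rot: [[0.087, 0.996, 0.0], [0.996, -0.087, -0.0], [0.0, 0.0, -1.0]]
wrist_force: [-1.0, -0.2, 0.4]
width: 0.681
```

```bash
python3 - <<'E'
from h import *
st=ctrl.read_state();print(st['tcp_pos'],st['tcp_rot'],st['wrist_force'],st['width'])
cv2.imwrite('pics/w4.png',ctrl.read_camera('wrist'))
E
```

```text
[ 0.5271 -0.2352  0.1077] [[ 0.087   0.9962  0.0002]
 [ 0.9962 -0.087  -0.    ]
 [ 0.      0.0002 -1.    ]] [-1.0118 -0.2232  0.4153] 0.680747450480405
```

View pics/w4.png

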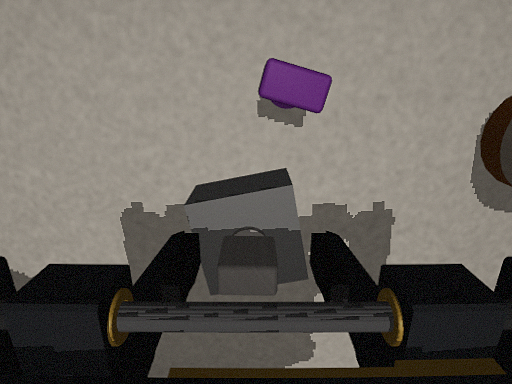

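```bash
python3 - <<'E'
from h import *
im=cv2.imread('pics/w4.png')
c=cv2.resize(im[220:310,180:330],None,fx=5,fy=5,interpolation=cv2.INTER_CUBIC)
cv2.imwrite('pics/w4c.png',np.clip(c.astype(float)*2,0,255).astype(np.uint8))
st=ctrl.read_state();cm=cam('wrist',st);R=np.array(st['tcp_rot'])
for px in [(247,279),(218,263),(277,265),(278,294),(219,293)]: print(R.T@(onz(cm,px,.072)-st['tcp_pos']))
E
```

```text
[ 0.0007 -0.0039  0.0363]
[ 0.0092 -0.0168  0.0363]
[0.0081 0.0096 0.0364]
[-0.0075  0.0105  0.0364]
[-0.0069 -0.017   0.0363]
```

View pics/w4c.png

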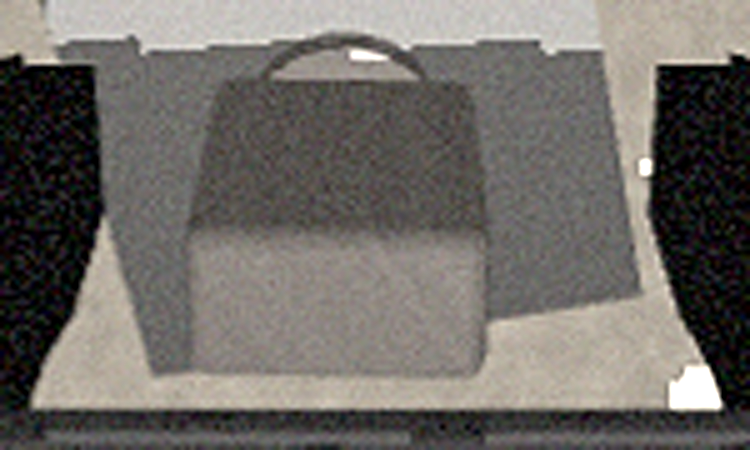

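carry_out(moves=[[[0,0,0],[0,-0.14,0],60],[[0,0,0],[0,0,0.06],45],[[0,0,0],[0,0,0],35],[[0,0,0],[0,0,0],30],[[0,0,0],[0,0,0],20],[[0,0,0],[0,0,0],15],[[0,0,0],[0,0,0],15],[[0,0,0],[0,0,0],15]], squeeze=40)

```text
time_s: 4.9
tcp_pos: [0.5235, -0.235, 0.1064]
tcp_rot: [[0.087, 0.996, 0.0], [0.996, -0.087, -0.0], [-0.0, 0.0, -1.0]]
wrist_force: [-0.9, 0.5, 2.3]
width: 0.312
```

```bash
python3 - <<'E'
from h import *
st=ctrl.read_state();print(st['time_s'],st['tcp_pos'],st['tcp_rot'],st['wrist_force'],st['width']*88.1)
cv2.imwrite('pics/w5.png',ctrl.read_camera('wrist'))
E
```

```text
4.9 [ 0.5235 -0.235   0.1064] [[ 0.0872  0.9962  0.0005]
 [ 0.9962 -0.0872 -0.0001]
 [-0.      0.0005 -1.    ]] [-0.9147  0.5093  2.3274] 27.47629908312347
```

View pics/w5.png

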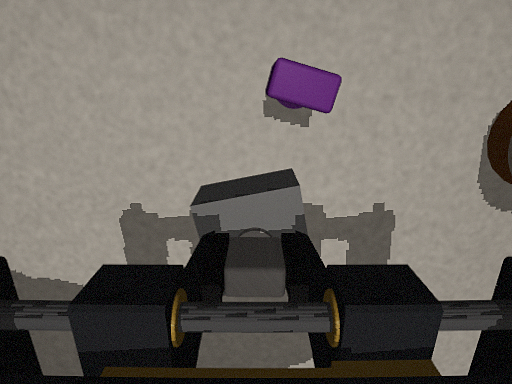

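carry_out(moves=[[[0,0,0],[0,0,-0.2],15],[[0,0,0],[0,0,-0.6],15],[[0,0,0],[0,0,-1],15],[[0,0,0],[0,0,-1],15],[[0,0,0],[0,0,-1],15],[[0,0,0],[0,0,-1],15],[[0,0,0],[0,0,-1],15],[[0,0,0],[0.4,0.1,0],15]])

```text
time_s: 5.75
tcp_pos: [0.5276, -0.2273, 0.2552]
tcp_rot: [[0.09, 0.996, 0.006], [0.996, -0.09, -0.004], [-0.003, 0.007, -1.0]]
wrist_force: [-0.0, 0.1, -1.3]
width: 0.315
```

carry_out(moves=[[[0,0,0],[1,0.12,0],15],[[0,0,0],[1,0.12,0],15],[[0,0,0],[1,0.12,0],15],[[0,0,0],[1,0.12,0],15],[[0,0,0],[1,0.12,0],15],[[0,0,0],[1,0.12,0],15],[[0,0,0],[1,0.12,0],15],[[0,0,0],[1,0.12,0],15]])

```text
time_s: 6.55
tcp_pos: [0.5674, -0.0262, 0.2507]
tcp_rot: [[0.086, 0.996, -0.002], [0.996, -0.086, 0.0], [0.0, -0.002, -1.0]]
wrist_force: [0.5, 0.1, -1.5]
width: 0.312
```

carry_out(moves=[[[0,0,0],[1,0.12,0],15],[[0,0,0],[0.8,0.12,0],15],[[0,0,0],[0,0,0],15],[[0,0,0],[0,0,0],15]])

```text
time_s: 6.95
tcp_pos: [0.5772, 0.0164, 0.2508]
tcp_rot: [[0.086, 0.996, -0.001], [0.996, -0.086, -0.001], [-0.001, -0.001, -1.0]]
wrist_force: [0.3, -0.7, -1.3]
width: 0.311
```

```bash
python3 - <<'E'
from h import *
st=ctrl.read_state();print(st['time_s'],st['tcp_pos'],st['tcp_rot'],st['wrist_force'],st['width']*88.1)
for n in ['wrist','scene','side']:
    im=ctrl.read_camera(n);cv2.imwrite(f'pics/{n}6.png',im)
    if n!='wrist':
        t=proj(cam(n),[np.array(st['tcp_pos'])-[0,0,.0944]])[0];print(n,'tip pred',t)
        x,y=int(t[0]),int(t[1]);cv2.imwrite(f'pics/{n}6c.png',cv2.resize(im[y-60:y+90,x-90:x+90],None,fx=4,fy=4,interpolation=cv2.INTER_CUBIC));print(x-90,y-60)
cm=cam('wrist',st)
for k,z in {'hub':.06,'eye':.06,'lock_mark':.05}.items():
        for r in ctrl.place_of(k,'wrist')[:2]:
            print(k,r['p'],np.array(r['pixel']),onz(cm,r['pixel'],z))
E
```

```text
6.95 [0.5772 0.0164 0.2508] [[ 0.086   0.9963 -0.0014]
 [ 0.9963 -0.086  -0.0006]
 [-0.0007 -0.0014 -1.    ]] [ 0.3246 -0.6957 -1.333 ] 27.442242961400815
scene tip pred [256.2885 162.2728]
166 102
side tip pred [246.0231 172.2656]
156 112
hub 0.6 [314.3  74.3] [0.6348 0.1057 0.06  ]
eye 0.55 [248.4 113.7] [0.5764 0.0781 0.06  ]
lock_mark 0.93 [231.9  84.5] [0.564  0.1037 0.05  ]
```

View pics/wrist6.png

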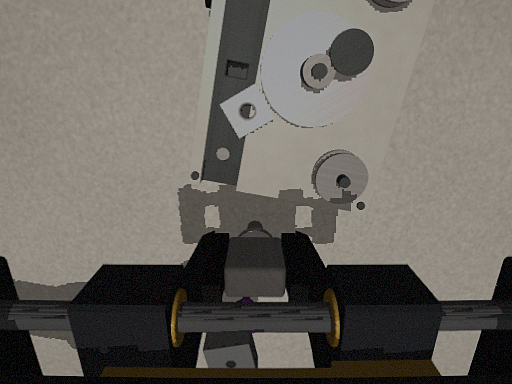

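View pics/scene6c.png

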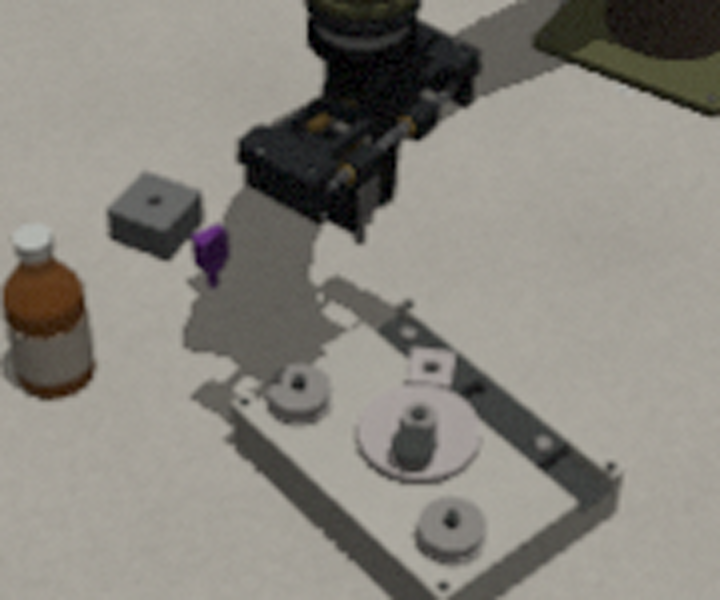

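View pics/side6c.png

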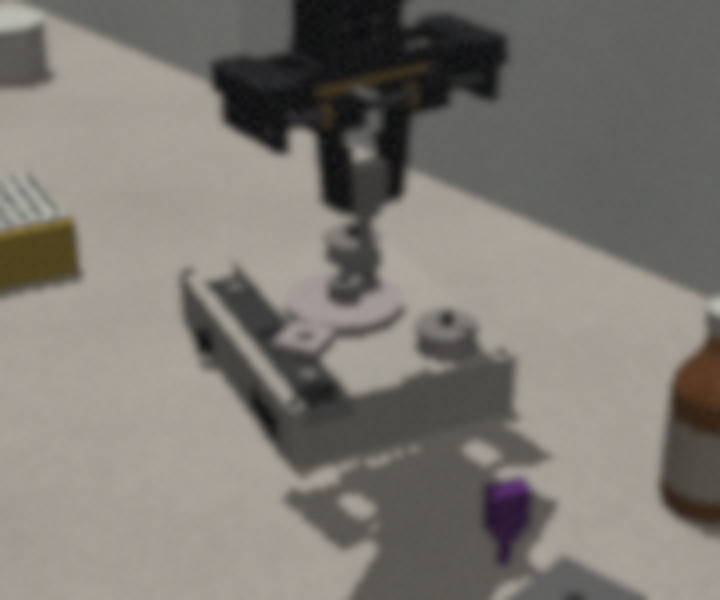

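```bash
python3 - <<'E'
from h import *
st=ctrl.read_state();cm=cam('wrist',st);R=np.array(st['tcp_rot']);t=np.array(st['tcp_pos'])
f=lambda x,y,z:t+R@np.array([x,y,z])
print('tip',proj(cm,[f(0,0,.0944),f(0.005,0,.0944),f(0.005,0,.0704),f(0,0,.0344)]))
print('eye w',onz(cm,(248,111),.06),'slot',onz(cm,(237,70),.05),'hub',onz(cm,(318.5,72),.079))
print('eye sc',onz(cam('scene'),(273.7,193.3),.06),'eye sd',onz(cam('side'),(156+304/4-.4,112+337/4-.4),.06))
im=cv2.imread('pics/wrist6.png')
c=cv2.resize(im[30:240,190:350],None,fx=3.6,fy=3.6,interpolation=cv2.INTER_CUBIC)
cv2.imwrite('pics/w6c.png',np.clip(c.astype(float)*1.5,0,255).astype(np.uint8))
im=cv2.imread('pics/side6.png')
cv2.imwrite('pics/s6c.png',cv2.resize(im[145:205,210:280],None,fx=9,fy=9,interpolation=cv2.INTER_CUBIC))
E
```

```text
tip [[255.2932 225.4388]
 [255.2896 218.2513]
 [255.3636 235.9221]
 [255.5223 282.9437]]
eye w [0.5772 0.0791 0.06  ] slot [0.5708 0.114  0.05  ] hub [0.6357 0.1053 0.079 ]
eye sc [0.5761 0.081  0.06  ] eye sd [0.572  0.0762 0.06  ]
```

View pics/w6c.png

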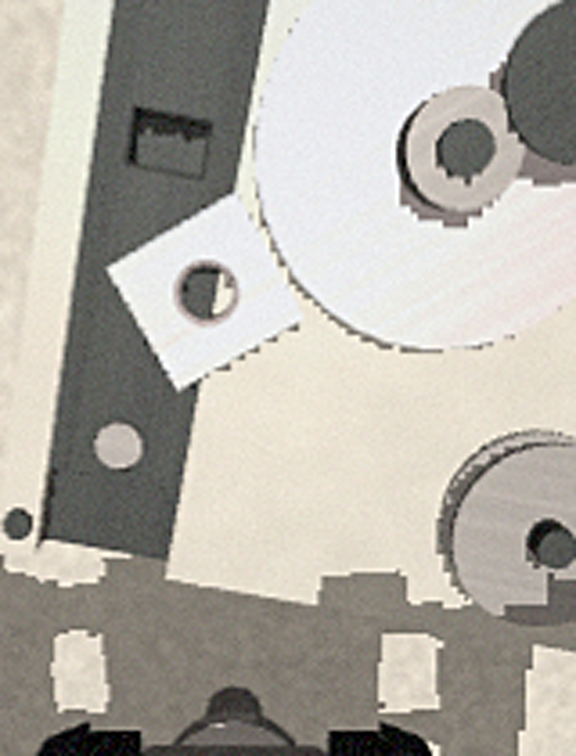

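View pics/s6c.png

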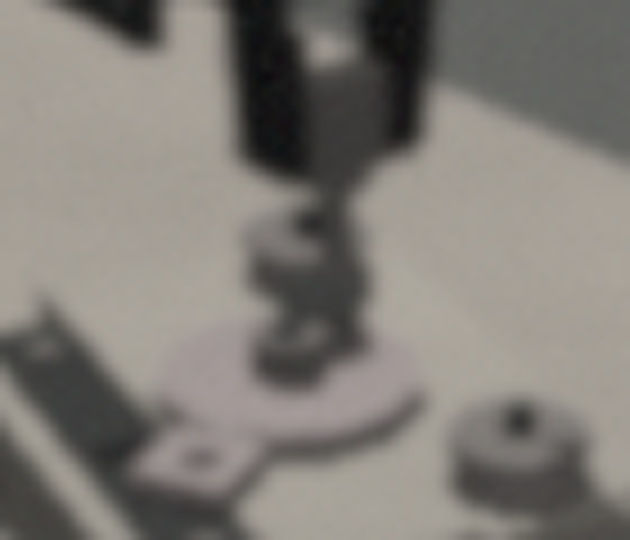

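carry_out(moves=[[[0,0,0],[0.84,-0.08,0],15],[[0,0,0],[0.84,-0.08,0],15],[[0,0,0],[0.84,-0.08,0.2],15],[[0,0,0],[0,0,0.9],15],[[0,0,0],[0,0,1],15],[[0,0,0],[0,0,0.8],15],[[0,0,0],[0,0,0.2],15],[[0,0,0],[0,0,0],15]])

```text
time_s: 8.05
tcp_pos: [0.5772, 0.0791, 0.1733]
tcp_rot: [[0.088, 0.996, -0.001], [0.996, -0.088, -0.0], [-0.0, -0.001, -1.0]]
wrist_force: [-0.2, 0.6, -0.6]
width: 0.313
```

```bash
cat > look.py <<'E'
from h import *
import sys
tag=sys.argv[1]
st=ctrl.read_state();print(st['time_s'],st['tcp_pos'],st['tcp_rot'],st['wrist_force'],st['width']*88.1)
out=[]
tip=np.array(st['tcp_pos'])+np.array(st['tcp_rot'])@[0,0,.0944]
print('tip',tip)
for n in ['wrist','scene','side']:
    im=ctrl.read_camera(n);cv2.imwrite(f'pics/{n}{tag}.png',im)
    t=proj(cam(n,st),[tip])[0]
    h={'wrist':48,'scene':24,'side':24}[n]
    x,y=int(t[0]),int(t[1]);y=min(y,384-h)
    print(n,'tip px',t,'origin',x-h,y-h,'scale',260/(2*h))
    out.append(np.clip(1.6*cv2.resize(im[y-h:y+h,x-h:x+h],(260,260),interpolation=cv2.INTER_CUBIC).astype(float),0,255).astype(np.uint8))
cv2.imwrite(f'pics/c{tag}.png',np.hstack(out))
E
python3 look.py 7
```

```text
8.05 [0.5772 0.0791 0.1733] [[ 0.0878  0.9961 -0.0012]
 [ 0.9961 -0.0878 -0.0004]
 [-0.0005 -0.0012 -1.    ]] [-0.2008  0.6103 -0.6033] 27.577423823194177
tip [0.5771 0.079  0.0789]
wrist tip px [255.2912 225.4392] origin 207 177 scale 2.7083333333333335
scene tip px [273.2035 188.9501] origin 249 164 scale 5.416666666666667
side tip px [232.1984 189.3099] origin 208 165 scale 5.416666666666667
```

View pics/c7.png

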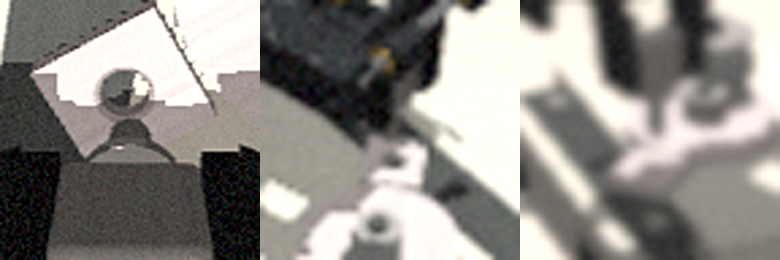

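View pics/wrist7.png

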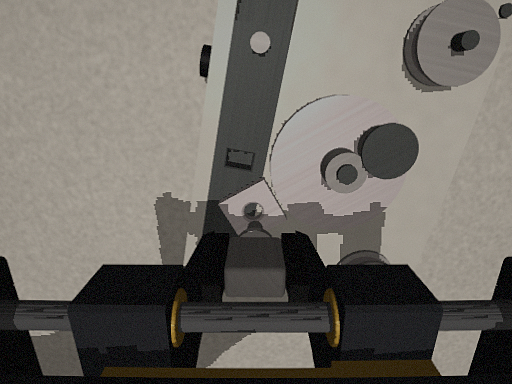

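```bash
python3 - <<'E'
from h import *
st=ctrl.read_state();cm=cam('wrist',st);R=np.array(st['tcp_rot']);t=np.array(st['tcp_pos'])
im=cv2.imread('pics/wrist7.png')
c=cv2.resize(im[195:245,220:290],None,fx=10,fy=10,interpolation=cv2.INTER_CUBIC)
cv2.imwrite('pics/w7c.png',np.clip(c.astype(float)*2,0,255).astype(np.uint8))
im=cv2.imread('pics/scene7.png')
c=cv2.resize(im[175:205,255:295],None,fx=16,fy=16,interpolation=cv2.INTER_CUBIC)
cv2.imwrite('pics/sc7c.png',np.clip(c.astype(float)*1.4,0,255).astype(np.uint8))
f=lambda x,y,z:t+R@np.array([x,y,z])
a=np.linspace(0,2*np.pi,13)
print('tip edge',proj(cm,[f(.004*np.cos(b),.004*np.sin(b),.0944) for b in (0,np.pi/2,-np.pi/2)]))
print('collar top edge',proj(cm,[f(.011,0,.0664),f(.011,0,.0704)]))
e=onz(cm,(253,210.7),.06);print(e)
E
```

```text
tip edge [[255.2884 219.6985]
 [261.5657 225.4322]
 [249.0167 225.4444]]
collar top edge [[255.3717 229.3836]
 [255.3574 226.153 ]]
[0.577  0.0812 0.06  ]
```

View pics/w7c.png

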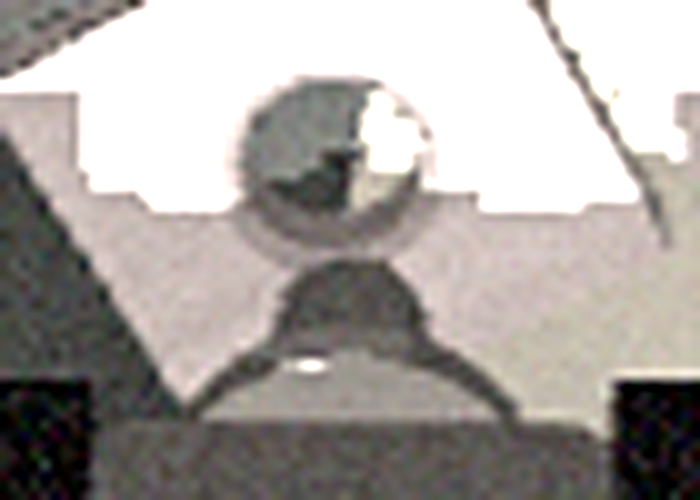

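View pics/sc7c.png

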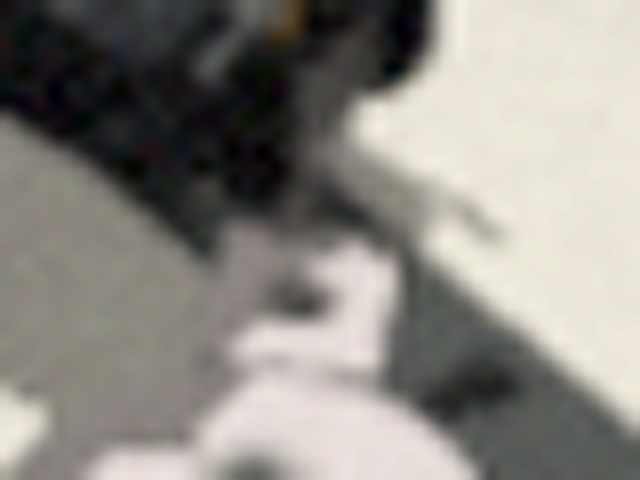

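```bash
python3 - <<'E'
from h import *
st=ctrl.read_state();cm=cam('wrist',st)
print(onz(cm,(253,211.3),.06), onz(cam('scene'),(273.25,192.75),.06),proj(cam('scene'),[[.5771,.0812,.06]]))
E
```

```text
[0.577  0.0808 0.06  ] [0.5749 0.0787 0.06  ] [[273.5717 193.5139]]
```

carry_out(moves=[[[0,0,0],[0.07,0,0],15],[[0,0,0],[0,0,0.3],15],[[0,0,0],[0,0,0.3],15],[[0,0,0],[0,0,0.06],15],[[0,0,0],[0,0,0],15]])

```text
time_s: 8.7
tcp_pos: [0.5772, 0.0812, 0.1566]
tcp_rot: [[0.087, 0.996, -0.001], [0.996, -0.087, -0.0], [-0.0, -0.001, -1.0]]
wrist_force: [-1.2, -0.6, -1.6]
width: 0.315
```

```bash
python3 look.py 8; python3 - <<'E'
import cv2,numpy as np
im=cv2.imread('pics/wrist8.png')
c=cv2.resize(im[195:245,220:290],None,fx=10,fy=10,interpolation=cv2.INTER_CUBIC)
cv2.imwrite('pics/w8c.png',np.clip(c.astype(float)*2,0,255).astype(np.uint8))
E
```

```text
8.7 [0.5772 0.0812 0.1566] [[ 0.0872  0.9962 -0.0012]
 [ 0.9962 -0.0872 -0.0003]
 [-0.0004 -0.0012 -1.    ]] [-1.2293 -0.5984 -1.5657] 27.71393529357617
tip [0.5771 0.0811 0.0622]
wrist tip px [255.2902 225.4398] origin 207 177 scale 2.7083333333333335
scene tip px [273.5772 193.0124] origin 249 169 scale 5.416666666666667
side tip px [231.8941 194.0458] origin 207 170 scale 5.416666666666667
```

View pics/w8c.png

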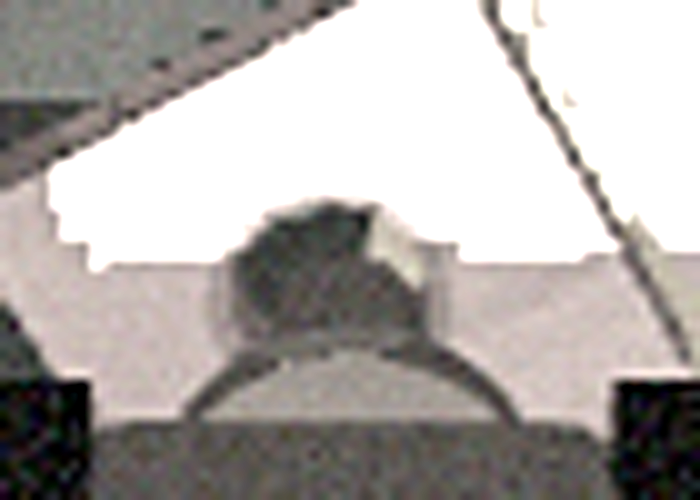

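View pics/c8.png

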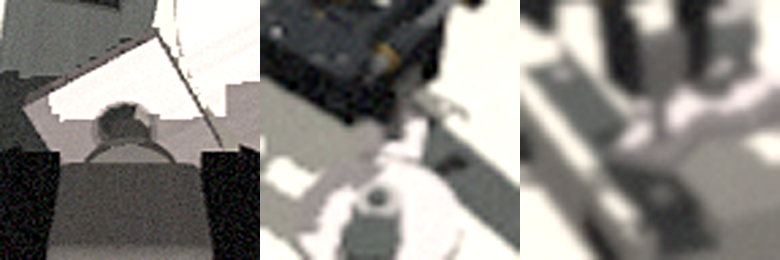

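carry_out(moves=[[[0,0,0],[0.05,-0.04,0],15],[[0,0,0],[0,0,0.06],15],[[0,0,0],[0,0,0.06],15],[[0,0,0],[0,0,0.06],15],[[0,0,0],[0,0,0],15]])

```text
time_s: 9.35
tcp_pos: [0.5766, 0.0825, 0.1525]
tcp_rot: [[0.087, 0.996, -0.0], [0.996, -0.087, -0.0], [-0.0, -0.0, -1.0]]
wrist_force: [-0.3, -0.2, -1.2]
width: 0.312
```

```bash
python3 look.py 9; python3 - <<'E'
import cv2,numpy as np
im=cv2.imread('pics/wrist9.png')
c=cv2.resize(im[195:245,220:290],None,fx=10,fy=10,interpolation=cv2.INTER_CUBIC)
cv2.imwrite('pics/w9c.png',np.clip(c.astype(float)*2,0,255).astype(np.uint8))
E
```

```text
9.35 [0.5766 0.0825 0.1525] [[ 0.0873  0.9962 -0.0004]
 [ 0.9962 -0.0873 -0.0001]
 [-0.0002 -0.0004 -1.    ]] [-0.3297 -0.1649 -1.1658] 27.465828984189432
tip [0.5765 0.0825 0.0581]
wrist tip px [255.2903 225.4396] origin 207 177 scale 2.7083333333333335
scene tip px [274.0134 194.0066] origin 250 170 scale 5.416666666666667
side tip px [231.4785 195.1549] origin 207 171 scale 5.416666666666667
```

View pics/w9c.png

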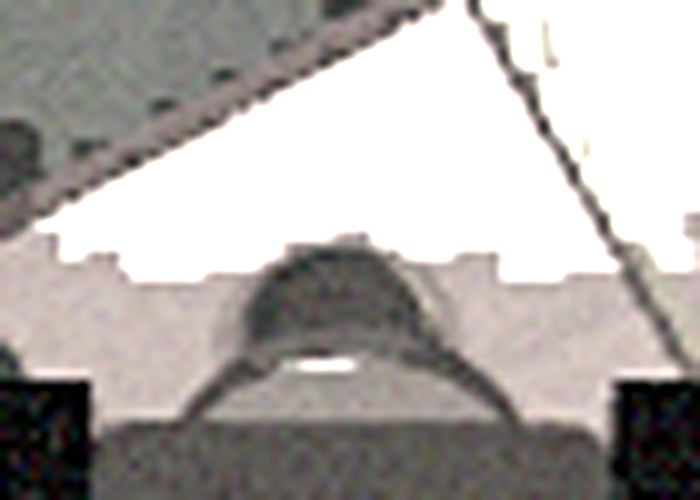

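carry_out(moves=[[[0,0,0],[0,0,0.05],15],[[0,0,0],[0,0,0.05],15],[[0,0,0],[0,0,0.05],15],[[0,0,0],[0,0,0],15]])

```text
time_s: 9.9
tcp_pos: [0.5766, 0.0826, 0.1488]
tcp_rot: [[0.087, 0.996, -0.0], [0.996, -0.087, -0.0], [-0.0, -0.0, -1.0]]
wrist_force: [0.7, 0.5, -0.7]
width: 0.313
```

```bash
python3 look.py 10; python3 - <<'E'
import cv2,numpy as np
im=cv2.imread('pics/wrist10.png')
c=cv2.resize(im[195:245,220:290],None,fx=10,fy=10,interpolation=cv2.INTER_CUBIC)
cv2.imwrite('pics/w10c.png',np.clip(c.astype(float)*2,0,255).astype(np.uint8))
E
```

```text
9.9 [0.5766 0.0826 0.1488] [[ 0.0872  0.9962 -0.0003]
 [ 0.9962 -0.0872 -0.    ]
 [-0.0001 -0.0002 -1.    ]] [ 0.6625  0.5378 -0.725 ] 27.59657214159518
tip [0.5766 0.0826 0.0544]
wrist tip px [255.2902 225.4397] origin 207 177 scale 2.7083333333333335
scene tip px [273.9756 194.851 ] origin 249 170 scale 5.416666666666667
side tip px [231.5105 196.2329] origin 207 172 scale 5.416666666666667
```

View pics/w10c.png

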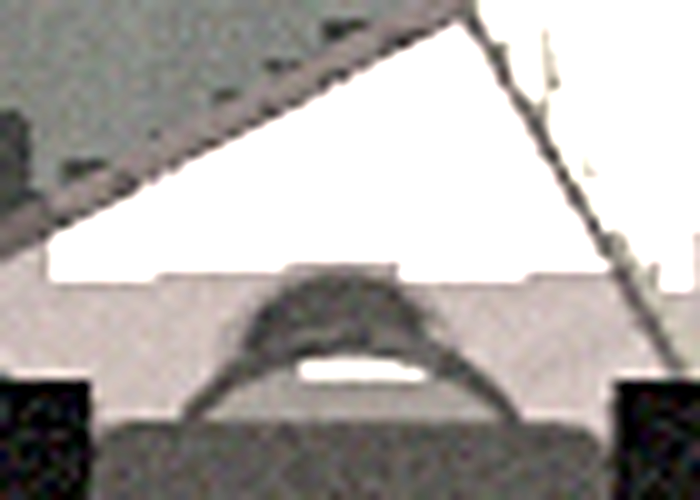

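View pics/wrist10.png

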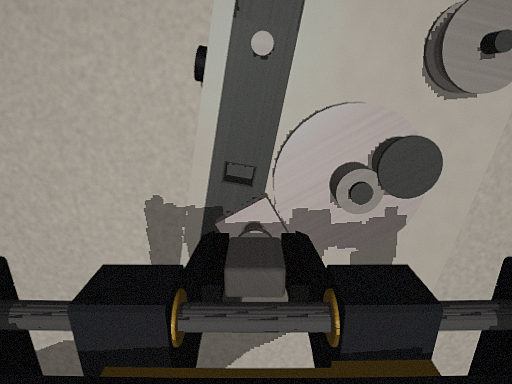

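```bash
python3 - <<'E'
from h import *
st=ctrl.read_state();cm=cam('wrist',st)
im=cv2.imread('pics/wrist10.png')
c=cv2.resize(im[130:230,190:400],None,fx=3.7,fy=3.7,interpolation=cv2.INTER_CUBIC)
cv2.imwrite('pics/w10d.png',np.clip(c.astype(float)*1.8,0,255).astype(np.uint8))
for k,z in {'hub':.06,'lock_mark':.05,'eye':.06}.items():
  for n in ('wrist','scene','side'):
    for r in ctrl.place_of(k,n)[:1]:
        print(k,n,r['p'],np.array(r['pixel']),onz(cam(n,st),r['pixel'],z))
# bar edges: left edge line & right
for a in [(225,45),(303,10),(272,165)]: print(onz(cm,a,.05))
E
```

```text
hub wrist 0.6 [345.7 185.8] [0.6325 0.1061 0.06  ]
hub scene 0.8 [268.9 208.8] [0.6377 0.1032 0.06  ]
hub side 0.88 [240.1 184.2] [0.6386 0.1175 0.06  ]
lock_mark wrist 0.77 [235.7 190.7] [0.5664 0.1054 0.05  ]
lock_mark scene 0.68 [282.1 193.3] [0.5532 0.0978 0.05  ]
lock_mark side 0.71 [225.1 195.6] [0.5692 0.1044 0.05  ]
eye wrist 0.82 [254.4 232.4] [0.5759 0.0805 0.06  ]
eye scene 0.83 [270.8 194.4] [0.5851 0.0762 0.06  ]
eye side 0.92 [237.  195.1] [0.5869 0.0694 0.06  ]
[0.5695 0.1893 0.05  ]
[0.6126 0.2027 0.05  ]
[0.5903 0.12   0.05  ]
```

View pics/w10d.png

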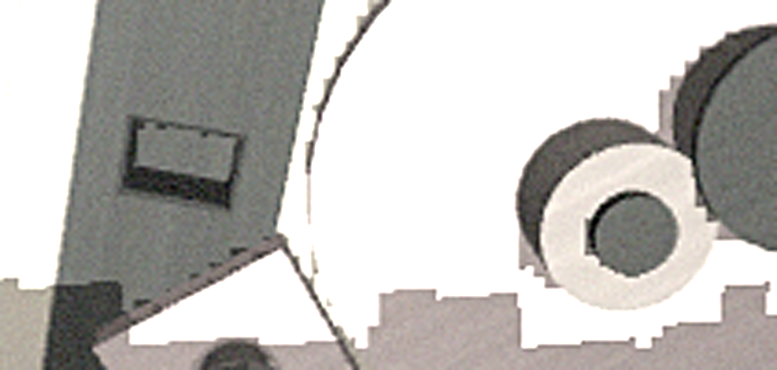

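```bash
python3 - <<'E'
from h import *
st=ctrl.read_state();cm=cam('wrist',st)
g=lambda p,z:onz(cm,(190+p[0]/3.7-.4,130+p[1]/3.7-.4),z)
hub=g((628,226),.079);S=np.array([g(p,.05) for p in [(132,118),(243,132),(232,207),(122,188)]])
print('hub',hub);print(S,S.mean(0));s=S.mean(0)
print(np.linalg.norm(S[1]-S[0]),np.linalg.norm(S[3]-S[0]),np.degrees(np.arctan2(*(S[1]-S[0]+S[2]-S[3])[1::-1])))
eye=np.array(st['tcp_pos'][:2]);h=hub[:2]
print('r eye',np.linalg.norm(eye-h),'r slot',np.linalg.norm(s[:2]-h))
ae=np.degrees(np.arctan2(*(eye-h)[::-1]));as_=np.degrees(np.arctan2(*(s[:2]-h)[::-1]));print(ae,as_, 'dtheta',(ae%360-as_%360)*np.pi/180)
for yaw in (-15,-17):
  u=np.radians(yaw);R=np.array([[np.cos(u),-np.sin(u)],[np.sin(u),np.cos(u)]])
  print(yaw,'slot in unit rel hub',R.T@(s[:2]-h),'eye',R.T@(eye-h), 'eye angle .7 expects',-66*np.cos(.7),-66*np.sin(.7))
E
```

```text
hub [0.6343 0.1094 0.079 ]
[[0.562  0.1247 0.05  ]
 [0.5801 0.1207 0.05  ]
 [0.5771 0.1079 0.05  ]
 [0.5589 0.1129 0.05  ]] [0.5695 0.1165 0.05  ]
0.018435575729027272 0.01222563420968773 -13.925188035503995
r eye 0.06357757622161868 r slot 0.06520272780892168
-155.04983528228792 173.7172028225254 dtheta 0.5451180202209358
-15 slot in unit rel hub [-0.0644 -0.0099] eye [-0.0487 -0.0408] eye angle .7 expects -50.479584360776244 -42.51836735768761
-17 slot in unit rel hub [-0.0641 -0.0121] eye [-0.0473 -0.0425] eye angle .7 expects -50.479584360776244 -42.51836735768761
```

```bash
python3 - <<'E'
from h import *
H=np.array([.6361,.1111]);X=np.array([.0872,.9962]);Y=np.array([.9962,-.0872])
P=lambda t:H+.066*np.array([np.cos(np.radians(205.6)-t),np.sin(np.radians(205.6)-t)])
ts=np.arange(0,.66,.05)
for a,b in zip(ts[:-1],ts[1:]):
    d=P(b)-P(a);print('%.2f->%.2f'%(a,b),P(b),d@X/.025,d@Y/.025)
E
```

```text
0.00->0.05 [0.5752 0.0856] 0.11524834635939875 -0.06433123198167104
0.05->0.10 [0.574  0.0887] 0.11831953746914275 -0.058490818082358155
0.10->0.15 [0.573  0.0918] 0.1210949913548363 -0.052504207599273954
0.15->0.20 [0.5721 0.095 ] 0.12356777082719651 -0.046386363940855574
0.20->0.25 [0.5714 0.0982] 0.12573169522533886 -0.040152578530123335
0.25->0.30 [0.5708 0.1014] 0.1275813558652199 -0.033818432584142584
0.30->0.35 [0.5704 0.1047] 0.1291121295585218 -0.02739975816898755
0.35->0.40 [0.5702 0.108 ] 0.13032019016822546 -0.020912598627930323
0.40->0.45 [0.5701 0.1113] 0.1312025181719535 -0.014373168481379957
0.45->0.50 [0.5702 0.1146] 0.13175690820919916 -0.00779781289901757
0.50->0.55 [0.5705 0.1179] 0.1319819745935961 -0.0012029668454423639
0.55->0.60 [0.5709 0.1212] 0.13187715477638942 0.005394885998762488
0.60->0.65 [0.5715 0.1244] 0.13144271075253863 0.011979254437567406
```

carry_out(moves=[[[0,0,0],[0,0,0.06],15],[[0,0,0],[0.115,-0.064,0],15],[[0,0,0],[0.118,-0.058,0],15],[[0,0,0],[0.121,-0.053,0],15],[[0,0,0],[0.124,-0.046,0],15],[[0,0,0],[0,0,0],15]])

```text
time_s: 11.1
tcp_pos: [0.5721, 0.0954, 0.1475]
tcp_rot: [[0.087, 0.996, -0.0], [0.996, -0.087, -0.0], [-0.0, -0.0, -1.0]]
wrist_force: [2.4, -3.1, -0.3]
width: 0.314
```

```bash
python3 look.py 11
```

```text
11.1 [0.5721 0.0954 0.1475] [[ 0.0866  0.9962 -0.0001]
 [ 0.9962 -0.0866 -0.0001]
 [-0.0001 -0.     -1.    ]] [ 2.398  -3.0614 -0.3023] 27.66628970599857
tip [0.5721 0.0954 0.0531]
wrist tip px [255.2897 225.4396] origin 207 177 scale 2.7083333333333335
scene tip px [278.2513 195.9668] origin 254 171 scale 5.416666666666667
side tip px [227.679  195.5022] origin 203 171 scale 5.416666666666667
```

View pics/wrist11.png

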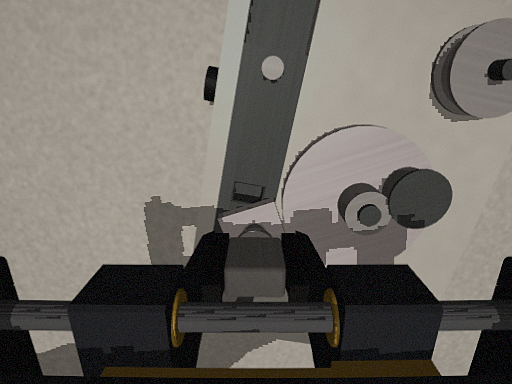

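carry_out(moves=[[[0,0,0],[0.126,-0.034,0],15],[[0,0,0],[0.128,-0.028,0],15],[[0,0,0],[0.129,-0.024,0],15],[[0,0,0],[0.13,-0.018,0],15],[[0,0,0],[0,0,0],15],[[0,0,0],[0,0,0.03],15],[[0,0,0],[0,0,0.03],15],[[0,0,0],[0,0,0],15]])

```text
time_s: 12.05
tcp_pos: [0.5704, 0.1079, 0.1459]
tcp_rot: [[0.087, 0.996, -0.001], [0.996, -0.087, -0.0], [-0.0, -0.001, -1.0]]
wrist_force: [-0.2, -4.5, 1.9]
width: 0.317
```

```bash
python3 look.py 12;python3 - <<'E'
import cv2,numpy as np
im=cv2.imread('pics/wrist12.png')
c=cv2.resize(im[185:245,200:300],None,fx=7,fy=7,interpolation=cv2.INTER_CUBIC)
cv2.imwrite('pics/w12c.png',np.clip(c.astype(float)*1.6,0,255).astype(np.uint8))
E
```

```text
12.05 [0.5704 0.1079 0.1459] [[ 0.0873  0.9962 -0.0008]
 [ 0.9962 -0.0873 -0.0002]
 [-0.0003 -0.0008 -1.    ]] [-0.1841 -4.4595  1.9282] 27.964043106269497
tip [0.5703 0.1078 0.0515]
wrist tip px [255.2903 225.4399] origin 207 177 scale 2.7083333333333335
scene tip px [281.9892 197.642 ] origin 257 173 scale 5.416666666666667
side tip px [224.6711 194.6287] origin 200 170 scale 5.416666666666667
```

View pics/w12c.png

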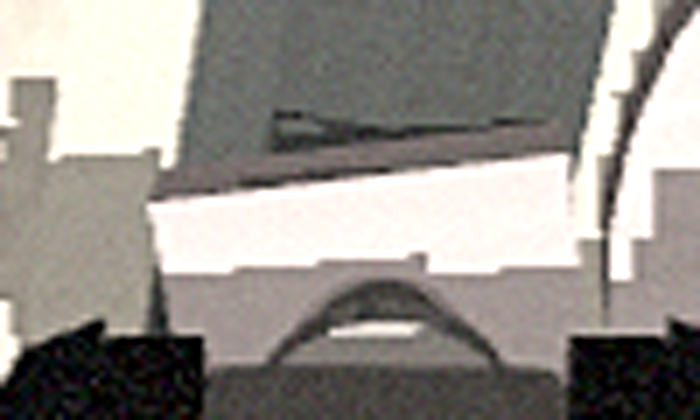

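carry_out(moves=[[[0,0,0],[0,0,0.02],15],[[0,0,0],[0,0,0],15]])

```text
time_s: 12.4
tcp_pos: [0.5705, 0.1079, 0.1454]
tcp_rot: [[0.087, 0.996, -0.001], [0.996, -0.087, -0.0], [-0.0, -0.001, -1.0]]
wrist_force: [-1.1, -4.2, 1.6]
width: 0.31
```

carry_out(moves=[[[0,0,0],[0,0,0.02],15],[[0,0,0],[0,0,0],15]])

```text
time_s: 12.6
tcp_pos: [0.5705, 0.1078, 0.1449]
tcp_rot: [[0.087, 0.996, -0.001], [0.996, -0.087, -0.0], [-0.0, -0.001, -1.0]]
wrist_force: [-2.1, -4.7, 2.0]
width: 0.311
```

carry_out(moves=[[[0,0,0],[0,0,0.02],15],[[0,0,0],[0,0,0],15]])

```text
time_s: 12.8
tcp_pos: [0.5706, 0.1079, 0.1444]
tcp_rot: [[0.087, 0.996, -0.0], [0.996, -0.087, -0.0], [-0.0, -0.0, -1.0]]
wrist_force: [-2.1, -4.4, 1.4]
width: 0.314
```

carry_out(moves=[[[0,0,0],[0,0,0.02],15],[[0,0,0],[0,0,0],15]])

```text
time_s: 13.0
tcp_pos: [0.5706, 0.1079, 0.1443]
tcp_rot: [[0.087, 0.996, -0.0], [0.996, -0.087, -0.0], [-0.0, -0.0, -1.0]]
wrist_force: [-2.2, -4.7, 5.1]
width: 0.31
```

carry_out(moves=[[[0,0,0],[0.04,-0.01,0],15],[[0,0,0],[0,0,0],15]])

```text
time_s: 13.2
tcp_pos: [0.5706, 0.1081, 0.1443]
tcp_rot: [[0.088, 0.996, -0.0], [0.996, -0.088, -0.001], [-0.001, 0.0, -1.0]]
wrist_force: [-1.8, -6.0, 6.5]
width: 0.311
```

carry_out(moves=[[[0,0,0],[0.04,-0.01,0],15],[[0,0,0],[0,0,0],15]])

```text
time_s: 13.4
tcp_pos: [0.5706, 0.1088, 0.1443]
tcp_rot: [[0.088, 0.996, 0.0], [0.996, -0.088, -0.002], [-0.002, 0.0, -1.0]]
wrist_force: [-1.8, -6.0, 5.4]
width: 0.314
```

carry_out(moves=[[[0,0,0],[0.04,-0.005,0],15],[[0,0,0],[0,0,0],15]])

```text
time_s: 13.6
tcp_pos: [0.5706, 0.1098, 0.1443]
tcp_rot: [[0.088, 0.996, 0.0], [0.996, -0.088, -0.002], [-0.002, 0.0, -1.0]]
wrist_force: [-1.3, -6.0, 5.2]
width: 0.312
```

carry_out(moves=[[[0,0,0],[0.04,-0.003,0],15],[[0,0,0],[0,0,0],15]])

```text
time_s: 13.8
tcp_pos: [0.5707, 0.1109, 0.1443]
tcp_rot: [[0.088, 0.996, 0.001], [0.996, -0.088, -0.001], [-0.001, 0.001, -1.0]]
wrist_force: [-1.5, -6.2, 4.6]
width: 0.316
```

carry_out(moves=[[[0,0,0],[0.04,-0.003,0],15],[[0,0,0],[0,0,0],15]])

```text
time_s: 14.0
tcp_pos: [0.5708, 0.1121, 0.1443]
tcp_rot: [[0.088, 0.996, 0.001], [0.996, -0.088, -0.001], [-0.001, 0.001, -1.0]]
wrist_force: [-1.6, -4.7, 4.3]
width: 0.314
```

carry_out(moves=[[[0,0,0],[0.04,-0.003,0],15],[[0,0,0],[0,0,0],15]])

```text
time_s: 14.2
tcp_pos: [0.5709, 0.1132, 0.1443]
tcp_rot: [[0.088, 0.996, 0.001], [0.996, -0.088, -0.001], [-0.001, 0.001, -1.0]]
wrist_force: [-1.6, -5.9, 4.0]
width: 0.318
```

carry_out(moves=[[[0,0,0],[0.04,-0.002,0],15],[[0,0,0],[0,0,0],15]])

```text
time_s: 14.4
tcp_pos: [0.571, 0.1144, 0.1442]
tcp_rot: [[0.088, 0.996, 0.001], [0.996, -0.088, -0.001], [-0.001, 0.001, -1.0]]
wrist_force: [-0.8, -5.2, 2.1]
width: 0.312
```

carry_out(moves=[[[0,0,0],[0,0,0.02],15],[[0,0,0],[0,0,0],15]])

```text
time_s: 14.6
tcp_pos: [0.5708, 0.1145, 0.1437]
tcp_rot: [[0.088, 0.996, 0.001], [0.996, -0.088, -0.001], [-0.001, 0.001, -1.0]]
wrist_force: [-1.1, -4.9, 3.8]
width: 0.308
```

carry_out(moves=[[[0,0,0],[0.04,0,0],15],[[0,0,0],[0,0,0],15]])

```text
time_s: 14.8
tcp_pos: [0.5709, 0.1158, 0.1436]
tcp_rot: [[0.087, 0.996, 0.001], [0.996, -0.087, -0.0], [-0.0, 0.001, -1.0]]
wrist_force: [-1.8, -3.9, 2.7]
width: 0.314
```

carry_out(moves=[[[0,0,0],[0,0,0.03],15],[[0,0,0],[0,0,0],15]])

```text
time_s: 15.0
tcp_pos: [0.5707, 0.1159, 0.1427]
tcp_rot: [[0.087, 0.996, 0.0], [0.996, -0.087, -0.0], [-0.0, 0.0, -1.0]]
wrist_force: [-0.8, -3.6, 1.3]
width: 0.315
```

carry_out(moves=[[[0,0,0],[0,0,0.03],15],[[0,0,0],[0,0,0],15]])

```text
time_s: 15.2
tcp_pos: [0.5707, 0.116, 0.1419]
tcp_rot: [[0.087, 0.996, 0.0], [0.996, -0.087, 0.0], [0.0, 0.0, -1.0]]
wrist_force: [-0.9, -4.3, 1.3]
width: 0.311
```

carry_out(moves=[[[0,0,0],[0,0,0.04],15],[[0,0,0],[0,0,0.04],15],[[0,0,0],[0,0,0],15]])

```text
time_s: 15.5
tcp_pos: [0.5706, 0.1161, 0.1398]
tcp_rot: [[0.087, 0.996, 0.0], [0.996, -0.087, 0.0], [0.0, 0.0, -1.0]]
wrist_force: [-0.9, -3.2, 0.8]
width: 0.314
```

carry_out(moves=[[[0,0,0],[0,0,0.04],15],[[0,0,0],[0,0,0.04],15],[[0,0,0],[0,0,0],15]])

```text
time_s: 15.8
tcp_pos: [0.5706, 0.116, 0.1378]
tcp_rot: [[0.087, 0.996, -0.0], [0.996, -0.087, 0.0], [0.0, -0.0, -1.0]]
wrist_force: [-0.7, -5.4, 1.5]
width: 0.314
```

carry_out(moves=[[[0,0,0],[0,0,0.04],15],[[0,0,0],[0,0,0.04],15],[[0,0,0],[0,0,0],15]])

```text
time_s: 16.1
tcp_pos: [0.5706, 0.116, 0.1358]
tcp_rot: [[0.087, 0.996, 0.0], [0.996, -0.087, 0.0], [0.0, 0.0, -1.0]]
wrist_force: [-1.0, -4.5, 0.5]
width: 0.313
```

carry_out(moves=[[[0,0,0],[0,0,0.04],15],[[0,0,0],[0,0,0.04],15],[[0,0,0],[0,0,0.04],15],[[0,0,0],[0,0,0.04],15],[[0,0,0],[0,0,0],15]])

```text
time_s: 16.6
tcp_pos: [0.5706, 0.116, 0.1318]
tcp_rot: [[0.087, 0.996, -0.0], [0.996, -0.087, 0.0], [0.0, -0.0, -1.0]]
wrist_force: [-0.8, -4.9, -0.2]
width: 0.311
```

carry_out(moves=[[[0,0,0],[0,0,0.02],15],[[0,0,0],[0,0,0.02],15],[[0,0,0],[0,0,0],15]])

```text
time_s: 16.9
tcp_pos: [0.5706, 0.116, 0.131]
tcp_rot: [[0.087, 0.996, 0.0], [0.996, -0.087, 0.0], [0.0, 0.0, -1.0]]
wrist_force: [-1.4, -5.6, 1.6]
width: 0.315
```

carry_out(moves=[[[0,0,0],[0,0,0.02],15],[[0,0,0],[0,0,0],15]])

```text
time_s: 17.1
tcp_pos: [0.5706, 0.116, 0.1305]
tcp_rot: [[0.087, 0.996, 0.0], [0.996, -0.087, 0.0], [0.0, 0.0, -1.0]]
wrist_force: [-1.0, -5.0, 1.9]
width: 0.314
```

carry_out(moves=[[[0,0,0],[0,0,0.02],15],[[0,0,0],[0,0,0],15]])

```text
time_s: 17.3
tcp_pos: [0.5706, 0.1162, 0.1303]
tcp_rot: [[0.087, 0.996, 0.0], [0.996, -0.087, 0.0], [0.0, 0.0, -1.0]]
wrist_force: [-2.1, -5.3, 4.9]
width: 0.316
```

carry_out(moves=[[[0,0,0],[-0.02,0,0],15],[[0,0,0],[-0.02,0,0],15],[[0,0,0],[0,0,0],15]])

```text
time_s: 17.6
tcp_pos: [0.5705, 0.1154, 0.1303]
tcp_rot: [[0.087, 0.996, 0.0], [0.996, -0.087, 0.001], [0.001, 0.0, -1.0]]
wrist_force: [-1.7, -4.7, 4.6]
width: 0.313
```

carry_out(moves=[[[0,0,0],[-0.02,0,0],15],[[0,0,0],[0,0,0],15]])

```text
time_s: 17.8
tcp_pos: [0.5704, 0.115, 0.1303]
tcp_rot: [[0.087, 0.996, 0.0], [0.996, -0.087, 0.001], [0.001, 0.0, -1.0]]
wrist_force: [-1.8, -4.2, 5.5]
width: 0.311
```

carry_out(moves=[[[0,0,0],[-0.02,0,0],15],[[0,0,0],[0,0,0],15]])

```text
time_s: 18.0
tcp_pos: [0.5704, 0.1149, 0.1303]
tcp_rot: [[0.086, 0.996, 0.001], [0.996, -0.086, 0.001], [0.001, 0.0, -1.0]]
wrist_force: [-2.4, -2.8, 4.5]
width: 0.308
```

carry_out(moves=[[[0,0,0],[-0.02,0,0],15],[[0,0,0],[0,0,0],15]])

```text
time_s: 18.2
tcp_pos: [0.5704, 0.1148, 0.1303]
tcp_rot: [[0.086, 0.996, 0.001], [0.996, -0.086, 0.002], [0.002, 0.001, -1.0]]
wrist_force: [-2.1, -1.9, 5.1]
width: 0.315
```

carry_out(moves=[[[0,0,0],[-0.02,0,0],15],[[0,0,0],[0,0,0],15]])

```text
time_s: 18.4
tcp_pos: [0.5704, 0.1147, 0.1303]
tcp_rot: [[0.086, 0.996, 0.001], [0.996, -0.086, 0.002], [0.002, 0.001, -1.0]]
wrist_force: [-1.7, -2.1, 4.9]
width: 0.314
```

carry_out(moves=[[[0,0,0],[-0.02,0.01,0.02],15],[[0,0,0],[0,0,0],15]])

```text
time_s: 18.6
tcp_pos: [0.5704, 0.1146, 0.1303]
tcp_rot: [[0.086, 0.996, 0.001], [0.996, -0.086, 0.003], [0.003, 0.0, -1.0]]
wrist_force: [-3.5, -1.0, 9.0]
width: 0.313
```

carry_out(moves=[[[0,0,0],[-0.01,0.01,0.015],15],[[0,0,0],[0,0,0],15]])

```text
time_s: 18.8
tcp_pos: [0.5704, 0.1146, 0.1302]
tcp_rot: [[0.085, 0.996, 0.0], [0.996, -0.085, 0.003], [0.003, 0.0, -1.0]]
wrist_force: [-3.8, -1.1, 12.9]
width: 0.314
```

carry_out(moves=[[[0,0,0],[0,-0.03,0],15],[[0,0,0],[0,-0.02,-0.005],15],[[0,0,0],[0,0,0],15]])

```text
time_s: 19.1
tcp_pos: [0.5702, 0.1146, 0.1302]
tcp_rot: [[0.086, 0.996, 0.003], [0.996, -0.086, 0.003], [0.004, 0.002, -1.0]]
wrist_force: [-1.6, -1.4, 9.6]
width: 0.316
```

carry_out(moves=[[[0,0,0],[0,0,0],30],[[0,0,0],[0,0,0],32],[[0,0,0],[0,0,0],36],[[0,0,0],[0,0,0],40],[[0,0,0],[0,0,0],44],[[0,0,0],[0,0,0],44]])

```text
time_s: 19.7
tcp_pos: [0.5695, 0.1124, 0.1291]
tcp_rot: [[0.087, 0.996, 0.0], [0.996, -0.087, 0.0], [0.0, 0.0, -1.0]]
wrist_force: [-0.2, -0.6, -0.6]
width: 0.5
```

```bash
python3 look.py 13;python3 - <<'E'
import cv2,numpy as np
im=cv2.imread('pics/wrist13.png')
c=cv2.resize(im[170:310,170:340],None,fx=4,fy=4,interpolation=cv2.INTER_CUBIC)
cv2.imwrite('pics/w13c.png',np.clip(c.astype(float)*1.6,0,255).astype(np.uint8))
E
```

```text
19.7 [0.5695 0.1124 0.1291] [[ 0.0872  0.9962  0.    ]
 [ 0.9962 -0.0872  0.0001]
 [ 0.0001  0.     -1.    ]] [-0.17   -0.5917 -0.5986] 44.090253182808425
tip [0.5695 0.1124 0.0347]
wrist tip px [255.2903 225.4396] origin 207 177 scale 2.7083333333333335
scene tip px [283.1047 201.7905] origin 259 177 scale 5.416666666666667
side tip px [223.7339 199.0009] origin 199 175 scale 5.416666666666667
```

View pics/w13c.png

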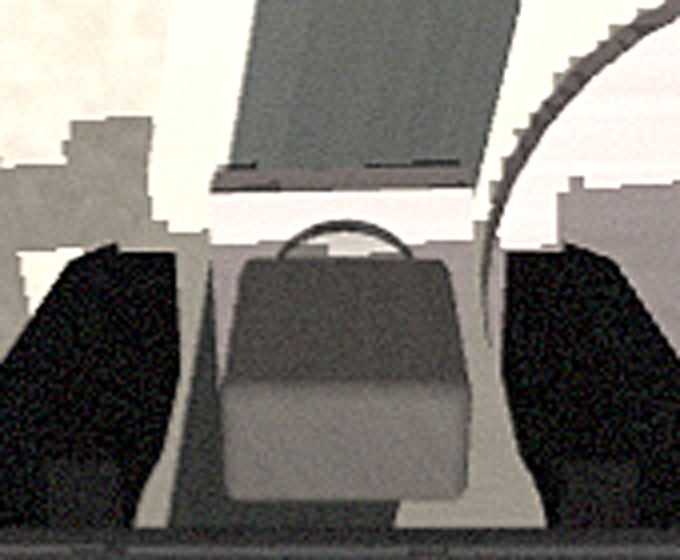

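carry_out(moves=[[[0,0,0],[0,0,0],56],[[0,0,0],[0,0,-0.2],56],[[0,0,0],[0,0,-0.8],56],[[0,0,0],[0,0,-1],56],[[0,0,0],[0,0,-1],56],[[0,0,0],[0,0,-1],56],[[0,0,0],[-1,0,-1],56],[[0,0,0],[-1,0,0],56]])

```text
time_s: 20.65
tcp_pos: [0.5669, 0.0631, 0.258]
tcp_rot: [[0.085, 0.996, 0.007], [0.996, -0.085, 0.002], [0.002, 0.007, -1.0]]
wrist_force: [0.6, -0.6, -0.4]
width: 0.633
```

carry_out(moves=[[[0,0,0],[-1,0,0],56],[[0,0,0],[0,0,0],56],[[0,0,0],[0,0,0],56]])

```text
time_s: 20.95
tcp_pos: [0.563, 0.0375, 0.2546]
tcp_rot: [[0.088, 0.996, 0.0], [0.996, -0.088, 0.0], [0.0, 0.0, -1.0]]
wrist_force: [0.5, 1.1, 0.1]
width: 0.636
```

```bash
python3 - <<'E'
from h import *
st=ctrl.read_state();print(st['time_s'],st['tcp_pos'],st['wrist_force'])
a=ctrl.read_camera('wrist');cv2.imwrite('pics/wrist14.png',a)
b=ctrl.read_camera('scene');cv2.imwrite('pics/scene14.png',b)
c=ctrl.read_camera('side');cv2.imwrite('pics/side14.png',c)
cm=cam('wrist',st)
tip=np.array([.5705,.1148,.036])
for n,im in(('wrist',a),('scene',b),('side',c)):
    print(n,proj(cam(n,st),[tip+[0,0,.024],tip+[0,0,.06]]))
o=[cv2.resize(a[60:240,180:400],(390,320),interpolation=cv2.INTER_CUBIC),cv2.resize(c[150:222,180:268],(390,320),interpolation=cv2.INTER_CUBIC)]
cv2.imwrite('pics/c14.png',np.clip(np.hstack(o).astype(float)*1.5,0,255).astype(np.uint8))
E
```

```text
20.95 [0.563  0.0375 0.2546] [0.4559 1.1191 0.1191]
wrist [[255.7457  94.5412]
 [255.9141  95.6618]]
scene [[284.0404 196.7402]
 [284.6918 188.5338]]
side [[223.2274 191.2884]
 [222.8096 180.5857]]
```

View pics/c14.png

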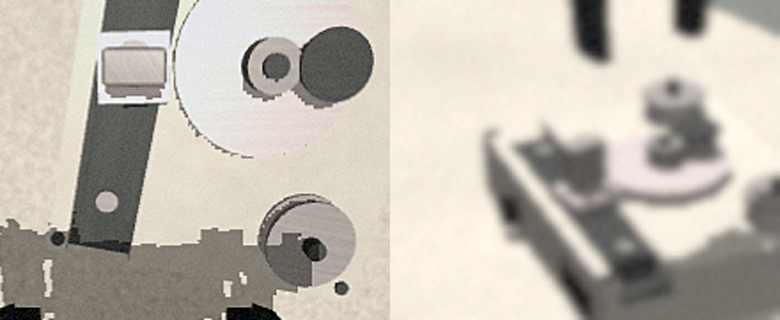

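View pics/scene14.png

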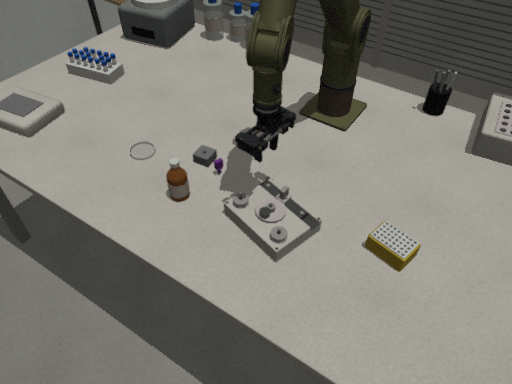

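```bash
python3 - <<'E'
from h import *
b=cv2.imread('pics/scene14.png');c=cv2.imread('pics/side14.png');a=cv2.imread('pics/wrist14.png')
o=[cv2.resize(x,(380,380),interpolation=cv2.INTER_CUBIC) for x in (b[176:208,268:300],c[170:202,207:239])]
cv2.imwrite('pics/c15.png',np.clip(np.hstack(o).astype(float)*1.4,0,255).astype(np.uint8))
cv2.imwrite('pics/c16.png',np.clip(cv2.resize(a[70:125,225:285],None,fx=10,fy=10,interpolation=cv2.INTER_CUBIC).astype(float)*1.2,0,255).astype(np.uint8))
E
```

```text
(no output)
```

View pics/c15.png

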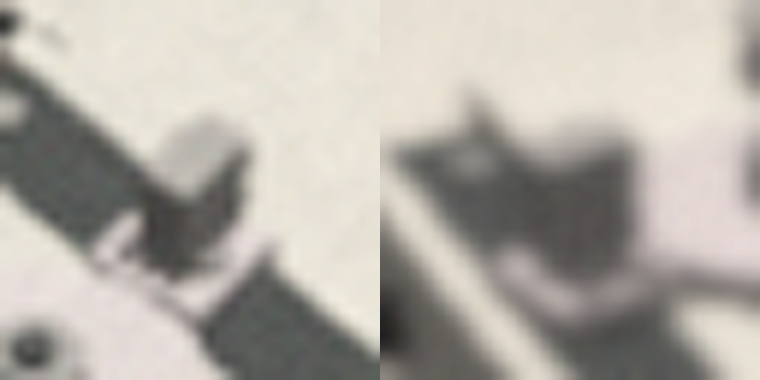

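View pics/c16.png

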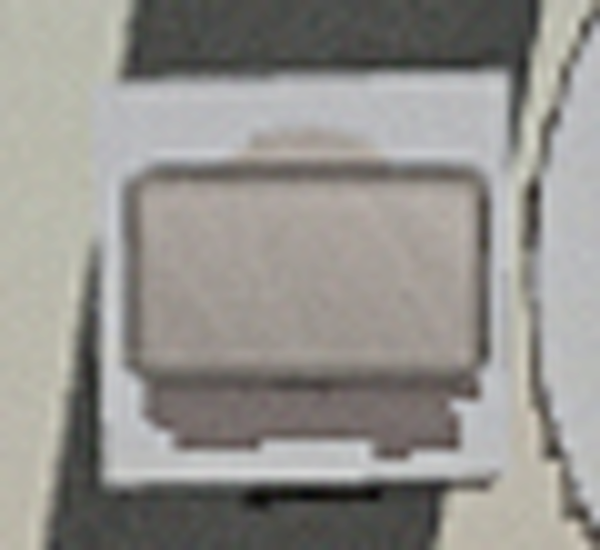

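Pin looks upright with the collar on the lug. I'll check the seat by gently touching its top with closed fingers.

carry_out(moves=[[[0,0,0],[1,0.01,0],0],[[0,0,0],[1,0.01,0],0],[[0,0,0],[1.0,0.01,0],0],[[0,0,0],[0.1,0,0.5],0],[[0,0,0],[0,0,1],0],[[0,0,0],[0,0,1],0],[[0,0,0],[0,0,0.8],0],[[0,0,0],[0,0,0],0]], squeeze=20)

```text
time_s: 21.9
tcp_pos: [0.5683, 0.1139, 0.1686]
tcp_rot: [[0.087, 0.996, -0.006], [0.996, -0.087, -0.002], [-0.003, -0.006, -1.0]]
wrist_force: [0.7, -1.0, -0.8]
width: 0.008
```

carry_out(moves=[[[0,0,0],[0,0,0.12],0],[[0,0,0],[0,0,0],0]])

```text
time_s: 22.1
tcp_pos: [0.5708, 0.1147, 0.1692]
tcp_rot: [[0.087, 0.996, 0.001], [0.996, -0.087, 0.0], [0.0, 0.001, -1.0]]
wrist_force: [0.6, 0.5, 0.0]
width: 0.008
```

carry_out(moves=[[[0,0,0],[0,0,0.1],0],[[0,0,0],[0,0,0.1],0],[[0,0,0],[0,0,0.06],0],[[0,0,0],[0,0,0],0]])

```text
time_s: 22.5
tcp_pos: [0.5704, 0.1147, 0.1622]
tcp_rot: [[0.087, 0.996, -0.0], [0.996, -0.087, -0.0], [-0.0, -0.0, -1.0]]
wrist_force: [0.2, 0.4, -0.3]
width: 0.005
```

carry_out(moves=[[[0,0,0],[0,0,0.04],0],[[0,0,0],[0,0,0],0]])

```text
time_s: 22.7
tcp_pos: [0.5704, 0.1148, 0.1612]
tcp_rot: [[0.087, 0.996, -0.0], [0.996, -0.087, -0.0], [-0.0, -0.0, -1.0]]
wrist_force: [-0.1, -0.1, -0.6]
width: 0.004
```

carry_out(moves=[[[0,0,0],[0,0,0.03],0],[[0,0,0],[0,0,0],0]])

```text
time_s: 22.9
tcp_pos: [0.5706, 0.1148, 0.1606]
tcp_rot: [[0.087, 0.996, 0.0], [0.996, -0.087, 0.0], [0.0, 0.0, -1.0]]
wrist_force: [-0.2, -0.2, -0.3]
width: 0.003
```

carry_out(moves=[[[0,0,0],[0,0,0.02],0],[[0,0,0],[0,0,0],0]])

```text
time_s: 23.1
tcp_pos: [0.5706, 0.115, 0.1605]
tcp_rot: [[0.087, 0.996, 0.001], [0.996, -0.087, 0.0], [0.0, 0.001, -1.0]]
wrist_force: [-0.6, 0.7, 3.9]
width: 0.006
```

carry_out(moves=[[[0,0,0],[0,0,0.02],0],[[0,0,0],[0,0,0],0]])

```text
time_s: 23.3
tcp_pos: [0.5706, 0.1151, 0.1604]
tcp_rot: [[0.087, 0.996, 0.001], [0.996, -0.087, 0.001], [0.001, 0.001, -1.0]]
wrist_force: [-1.9, -0.1, 8.9]
width: 0.002
```

carry_out(moves=[[[0,0,0],[0,0,0.02],0],[[0,0,0],[0,0,0],0]])

```text
time_s: 23.5
tcp_pos: [0.5707, 0.1151, 0.1604]
tcp_rot: [[0.087, 0.996, 0.001], [0.996, -0.087, 0.001], [0.001, 0.001, -1.0]]
wrist_force: [-3.2, -0.6, 11.3]
width: 0.004
```

carry_out(moves=[[[0,0,0],[0,0,-0.1],0],[[0,0,0],[0,0,-0.5],0],[[0,0,0],[0,0,-1],0],[[0,0,0],[0,0,-1],0],[[0,0,0],[0,0,-1],0],[[0,0,0],[-1,0,-0.5],0],[[0,0,0],[-1,0,0],0],[[0,0,0],[-1,0,0],0]])

```text
time_s: 24.3
tcp_pos: [0.564, 0.0393, 0.2627]
tcp_rot: [[0.087, 0.996, 0.002], [0.996, -0.087, 0.0], [0.0, 0.002, -1.0]]
wrist_force: [0.4, -0.6, -0.0]
width: 0.008
```

carry_out(moves=[[[0,0,0],[0,0,0],0],[[0,0,0],[0,0,0],0],[[0,0,0],[0,0,0],0],[[0,0,0],[0,0,0],0]])

```text
time_s: 24.7
tcp_pos: [0.564, 0.0417, 0.2615]
tcp_rot: [[0.085, 0.996, 0.0], [0.996, -0.085, 0.001], [0.001, 0.0, -1.0]]
wrist_force: [-1.0, -0.5, 0.0]
width: 0.009
```

```bash
python3 - <<'E'
from h import *
st=ctrl.read_state();print(st['time_s'],st['tcp_pos'],st['wrist_force'])
a=ctrl.read_camera('wrist');cv2.imwrite('pics/wrist17.png',a)
print(proj(cam('wrist',st),[[.5705,.1148,.096]]))
E
```

```text
24.7 [0.564  0.0417 0.2615] [-0.9781 -0.4711  0.0072]
[[255.4341 101.1236]]
```

View pics/wrist17.png

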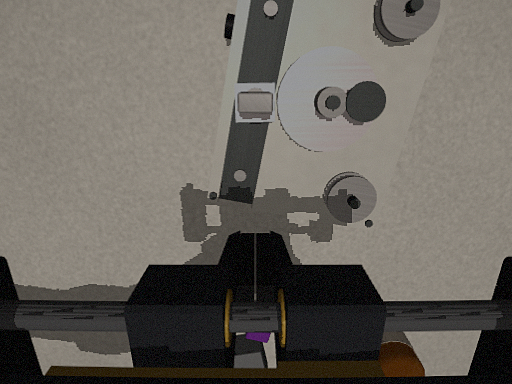

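The pin stands at (255,102), where I predicted it. The lug is held over the bar, and the gripper is clear of everything.

```bash
python3 -c "
from workcell import ctrl
print(ctrl.job_done())"
```

```text
the job is handed in; nothing more can be done
None
```

The tension wheel is locked back, with the steel pin fully home through the lug and the bar. I handed the job in at about 25 s of the 72 s allowed.

**What I did:** I took the pin from the parking block and put it down through the eye. I swung the wheel clockwise with it and felt along the bar with a light press. The pin dropped into the slot and I lowered it until the collar met the lug. I then eased the spring load onto the slot's edge, pressed down with about 10 to 13 N and let go.

**Last checks:**
- **Seat:** touching the pin's top with closed fingers at 11 N found it stiff at the fully-home height, within about 0.4 mm of what I expected.
- **Hold:** the wheel and pin had not moved after the gripper backed off, and the last wrist picture showed the pin where predicted.
- **Forces:** no wrist reading went over about 13 N. The pin's own contact forces are not measured directly, but I saw nothing near 45 N.
- **Other objects:** the bottle, dish, tip box and purple look-alike looked untouched in the scene picture taken just after release. I did not take another after the final touch on the pin.

**Disagreements:** the cameras differed by a few millimetres on the eye and hub positions, so I corrected by closer views and by feel. Before I felt for it, the wrist camera had already shown the slot, which the pin found about 2 mm from that estimate. No check failed.

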